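# Bring the blank under the bench drill, set the speed on the inner knob and start

## Robot

A 6-joint arm with a two-finger parallel gripper is mounted at the origin on the work surface. World frame = base frame: x ahead of the robot, y to its left, z up, the work surface at z = 0. Lengths are in mm, angles in rad, forces in N, time in s.
With the tool pointing down it reaches from about 275 to 750 mm from the base axis. Payload 10.2 kg.
Tool frame: the origin (TCP) lies at the centre of the arm's flange, where the gripper is bolted on; the fingertips stand ctrl.tip_reach ahead of it and the grasp point (between the pads) lies 155 mm ahead of it (ctrl.tip_reach is the distance from the TCP to the fingertips, in mm); z points along the fingers, y is the direction in which the jaws open and shut (so a half turn about z gives the same grasp; the last joint's range is limited). The gripper opens to 85 mm and grips with 20 to 120 N. Pads are 22 mm wide; open, the fingers measure 114 mm over their backs; the gripper's body (76 mm by 85 mm) begins 54 mm behind the grasp point. The pads swing forward as they close: fully open they stand 13 mm farther back than shut.
Start: joints at [-1.335, 0.313, 1.498, -0, 1.331, -0.223], TCP at [232.497, -470.72, 404.694] pointing down, gripper open.
Joint ranges: [-2.94, 2.94], [-0.97, 2.17], [0.19, 2.56], [-1.23, 4.37], [0.02, 3.11], [-2.88, 2.88]. Speed limits (rad/s): [2.39, 2.39, 3.01, 3.14, 3.14, 3.14].

## Interface

Orientations are given as a unit quaternion [w, x, y, z].
In Python, from rig import ctrl, viewer gives the robot as it stands.
- The arm moves only by the tool drive_tool, never from a script. Its argument "rows" is a list that holds one entry, the list of rows, each a list of 6 numbers: the shift along the world's x, y, z normalised to -1 to 1, where 1 is 0.1 m, then the turn, a rotation vector about the world's x, y, z normalised to -1 to 1, where 1 is 90 degrees. A call has 1 to 10 rows; each row is the pose to reach, as a shift and turn from the pose measured when the call began; what a row does not reach only later rows make up. A row lasts 1/8 s, in which the tool goes at most 62.5 mm and 10.7 degrees, less where a joint would pass 70% of its speed; a pose out of reach is approached as far as the arm can. A call with a number of a shift or a turn outside -1 to 1 is refused whole. A call with a gripper value outside its range is refused whole. "fingers" is the opening, from -1 (shut) to 1 (fully open), set as the call begins (left out, the last holds). The fingers move at their own pace and stop on an object; "force" is the grip in N (left out, the last holds). Time passes only in rows, so rows that repeat a pose let the fingers close. It gives the time, the measured TCP pose, the force and the opening at its end, in the units of the state.
- ctrl.sense(): the state, without advancing time (a new reading comes with each control period).
- viewer.capture(name): name is "side" or "top"; returns the picture (384x512x3 uint8, red, green, blue); there is no depth.
- viewer.calibration(name): a dict with "mtx" (3x3 intrinsics, pixels), "extrinsics" (4x4, takes a point from camera to world coordinates). Camera axes: x right, y up, looking along -z (the intrinsics and any distortion apply to the point x, -y, -z); pixel columns grow to the right and rows downward; lengths in mm; the calibration is good to about 2 mm. A picture is of the moment at which its call begins. calibration takes no time and is no camera call.
- ctrl.finish_job(): hands the job in, once; it reports no verdict.
The state is a dict: "time_s": time; "joints": joint angles; "dq": joint speeds; "tau": joint torques, N m; "eef_pos": TCP position; "ee_rot": TCP orientation; "force": force on the tool from outside, world axes, zero at the start; "wrist_torque": the same for the moment, N m; "grip_width": opening from 0.0 (shut) to 1.0 (fully open).
Only numpy, scipy, OpenCV 4.12 (cv2) and the standard library are available. Lean on these libraries where they do the work, as an engineer would, in place of code of your own. Each camera call takes 0.05 s, during which the arm holds its last target.

## Task

Get the small bench drill going on the blank in its vise: slide the vise back by its round black handle until it is fully home against the fence, and turn only the small inner speed knob on the control box until its white line points at the yellow tab, leaving the big torque ring around it as it is set. Once both are done, press the green start button right down and let it come up again. Do not press the red emergency stop or disturb the other things on the bench.

Things in the scene. Friction and masses are not known exactly. Their poses are not given: they have to be found in the camera images.
- vise_handle (a point): centre of the round black handle (diameter 28, length 40 mm, its axis along point x) at the front end of the small blue vise, 48 mm above the bench; point z up, y across. +x points level to the fence; the vise, 86 mm wide, jaws 45 mm high, is keyed in a slot and slides only along it. A 12 mm screw begins 20 mm and the vise's body 50 mm from this point along +x
- drill: the grey bench drill, fixed on the bench; origin at the centre of the underside of its base plate (320 x 190 x 22 mm), its x axis pointing from its open front to its column. The fence bar lies across the plate in front of the column. The head overhangs from 190 mm (chuck: 140 mm) above the bench; with the vise home the head's front is 85 mm from the handle's centre along +x
- vise (a joint): how far the vise has slid towards the fence, in m: 0 fully out, 0.070 fully home, its back against the aluminium fence bar across the base (a hard stop). About 4 N of friction; it stays where it is left
- bit_tip (a point): tip of the drill bit in the chuck, 101 mm above the bench, straight above the pencilled cross on the blank once the vise is home
- control_box: grey control box fixed on the bench, 150 (x) x 270 (y) x 75 mm high; origin at the centre of its underside, z up, x away from the operator. On its top from +y to -y: the black dial plate with the concentric pair (62 mm to +y of the centre), the green start button (35 mm to -y), the red emergency stop (98 mm to -y)
- speed_grip (a point): on the axis of the inner black fluted knob of the concentric pair (speed), half-way up it. Round, diameter 28, 28 mm high: it rises from the outer ring's top at 89 mm to 117 mm above the bench; this point is at 103 mm. Vertical axis. Its x points (level) where the knob's white line points
- speed_pointer (a point): outer end of the white line on top of the inner knob, 13 mm from its axis; point x points outward along the line
- speed_knob (a joint): turn of the inner knob in rad, 0 to 5.236, growing clockwise seen from above. About 0.03 N m of friction; it stays where it is left. The ring and the knob turn independently on the same axis
- set_tab (a point): small bright yellow tab (13 x 8 x 5 mm) on the steel track around the concentric pair, 40.5 mm from the axis, just above the box's top; point x points level and radially outward from the knob's axis. It shows the speed to set: the knob's white line has to point at it, 0.6 to 2.3 rad clockwise from its start
- ring_mark (a point): outer end of the red line on the top of the large outer grey knurled ring (torque limit; diameter 58, 14 mm high, its top 89 mm above the bench), 27 mm from the axis. The ring is as easily turned as the knob (0.02 N m) by whatever rubs on it; fingers on the inner knob hang over it
- torque_ring (a joint): turn of the outer ring in rad, 0 to 5.236, growing clockwise seen from above
- start_button_top (a point): centre of the top face of the green start button (diameter 30 mm, in an aluminium collar of diameter 46 mm), 97 mm above the bench when up; pressed straight down
- start_button (a joint): how far the start button is pressed, in m: 0 up, 0.006 right down (about 5 N); it springs back
- estop_top (a point): top of the red mushroom emergency stop on its yellow collar, diameter 40 mm, 117 mm above the bench, 63 mm from the start button
- estop (a joint): how far the emergency stop is pressed, in m: 0 up to 0.006
- chuck_key: steel T-handled chuck key lying on the bench beyond the control box, 90 x 76 x 16 mm; bystander
- oil_bottle: white oil bottle with an orange nozzle, diameter 52, 168 mm tall, on the bench on the robot's side of the drill; bystander
- wax_tin: flat round aluminium tin with a green lid, diameter 70, 26 mm tall, on the bench beyond the drill; bystander
- chip_brush: small brush lying on the bench on the robot's side of the vise handle, 150 mm long; bystander
- caliper: steel and black digital caliper lying beyond the control box, about 230 x 75 x 12 mm; bystander
- tape_measure: yellow tape measure, 66 x 36 x 64 mm, at the back of the bench; bystander
- hammer: hammer lying at the right of the bench, 280 mm long; bystander

How it is judged:
By the outcome, as a careful person would: the job done as asked, in the order asked, and still so for the second after the job is handed in, with the robot touching nothing.
It also fails if it takes over 59 s, if anything falls off the work surface, if the arm or the gripper's body presses on something with over 40 N, if the wrist force passes 120 N, or if a joint passes its speed limit or range.

## Working session

There is one attempt and no reset: what is moved stays moved. The work goes in short steps, Python scripts to look and compute and a tool call to move; the robot and the scene stay as the last step left them, time stands still between calls to the robot, and variables do not carry over. Pictures are saved under pics/ and viewed, and the job is handed in when it is done.

Besides the shell and the picture viewer there is one more tool, called after "Call:" by a JSON object that holds its "method" and its "body". drive_tool: Moves the arm, as the interface text tells. Scaled input: -1 to 1 covers 0.1 m each way for a shift and 90 degrees each way for a turn. Its arguments: {"type":"object","properties":{"rows":{"type":"array","items":{"type":"array","items":{"type":"array","items":{"type":"number"}}}},"fingers":{"type":"number"},"force":{"type":"number"}},"required":["rows"]}

```bash
ls; mkdir -p pics; python3 - <<'E'
from rig import ctrl, viewer
import cv2
for n in("side","top"):
    im=viewer.capture(n); cv2.imwrite(f"pics/{n}0.png",im[:,:,::-1])
    c=viewer.calibration(n); print(n,c)
print(ctrl.sense(), ctrl.tip_reach)
E
```

```text
pics
side {'mtx': array([[438.44287735,   0.        , 260.96055207],
       [  0.        , 438.44287735, 187.75130858],
       [  0.        ,   0.        ,   1.        ]]), 'extrinsics': array([[ 8.49231376e-01,  2.70793329e-01, -4.53295757e-01,
        -9.70899818e+01],
       [-5.27913257e-01,  4.52769593e-01, -7.18545258e-01,
        -1.13886520e+03],
       [ 1.06612731e-02,  8.49512018e-01,  5.27461533e-01,
         9.06253046e+02],
       [ 0.00000000e+00,  0.00000000e+00,  0.00000000e+00,
         1.00000000e+00]])}
top {'mtx': array([[358.94744345,   0.        , 257.82288975],
       [  0.        , 358.94744345, 192.92095248],
       [  0.        ,   0.        ,   1.        ]]), 'extrinsics': array([[ 7.77804941e-04,  9.98464252e-01, -5.53943390e-02,
         4.86515047e+02],
       [-9.99693779e-01, -5.93721625e-04, -2.47385672e-02,
        -8.13120219e+01],
       [-2.47334638e-02,  5.53966178e-02,  9.98158039e-01,
         1.29698563e+03],
       [ 0.00000000e+00,  0.00000000e+00,  0.00000000e+00,
         1.00000000e+00]])}
{'time_s': 0.1, 'joints': array([-1.33542638e+00,  3.13396735e-01,  1.49834116e+00,  6.08219277e-06,
        1.33097618e+00, -2.23402863e-01]), 'dq': array([-1.94952823e-04, -2.03095341e-03, -3.07834207e-03, -6.25197230e-04,
        1.12635449e-05, -7.51808552e-04]), 'tau': array([ 2.59788205e-03, -4.12896681e+01, -2.60141373e+01, -1.72624532e-04,
        3.04480578e-03,  2.72837019e-05]), 'eef_pos': array([ 232.47711816, -470.6925911 ,  404.19832166]), 'ee_rot': array([-5.60719603e-04,  9.73806109e-01,  2.27379304e-01, -4.01420007e-07]), 'force': array([-0.14251983,  0.63965012, -0.10420175]), 'wrist_torque': array([ 0.03443007, -0.0537867 , -0.00201019]), 'grip_width': 1.0014428372430606} 173.4
```

View pics/side0.png

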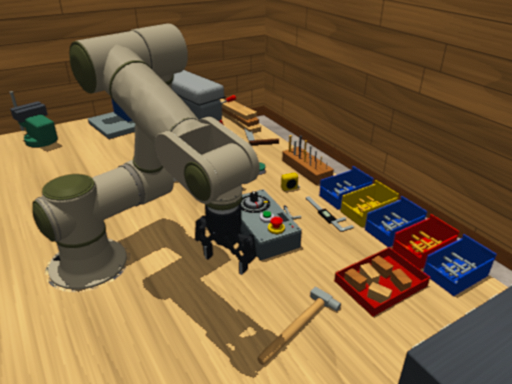

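View pics/top0.png

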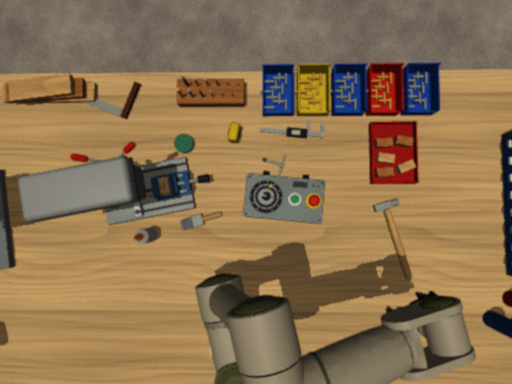

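The top view shows the handle near (204,178), the dial pair near (266,197), the green button at (295,199) and the e-stop at (314,200). In the side view the arm hides the drill. I'll enlarge the top view.

```bash
cat > h.py <<'E'
import numpy as np, cv2
from rig import ctrl, viewer
def ray(n,u,v):
    c=viewer.calibration(n);K=c["mtx"];E=c["extrinsics"]
    d=np.array([(u-K[0,2])/K[0,0],-(v-K[1,2])/K[1,1],-1.]);return E[:3,3],E[:3,:3]@d
def at(n,u,v,z):
    o,d=ray(n,u,v);return o+d*(z-o[2])/d[2]
def proj(n,p):
    c=viewer.calibration(n);K=c["mtx"];E=c["extrinsics"]
    q=E[:3,:3].T@(np.array(p,float)-E[:3,3]);return np.array([K[0,2]+K[0,0]*q[0]/-q[2],K[1,2]-K[1,1]*q[1]/-q[2]])
def crop(im,name,x0,y0,x1,y1,s):
    cv2.imwrite(name,cv2.resize(im[y0:y1,x0:x1,::-1],None,fx=s,fy=s,interpolation=cv2.INTER_CUBIC))
def mask(im,lo,hi):
    return cv2.inRange(cv2.cvtColor(im,cv2.COLOR_RGB2HSV),np.array(lo),np.array(hi))
def blobs(m,off=(0,0),amin=4):
    n,l,s,c=cv2.connectedComponentsWithStats(m)
    return [(s[i,4],c[i].round(2)+off) for i in range(1,n) if s[i,4]>=amin]
E
python3 - <<'E'
from h import *
im=cv2.imread("pics/top0.png")[:,:,::-1]
crop(im,"pics/c1.png",240,150,340,225,8)
crop(im,"pics/c2.png",100,130,230,225,6)
E
```

```text
(no output)
```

View pics/c1.png

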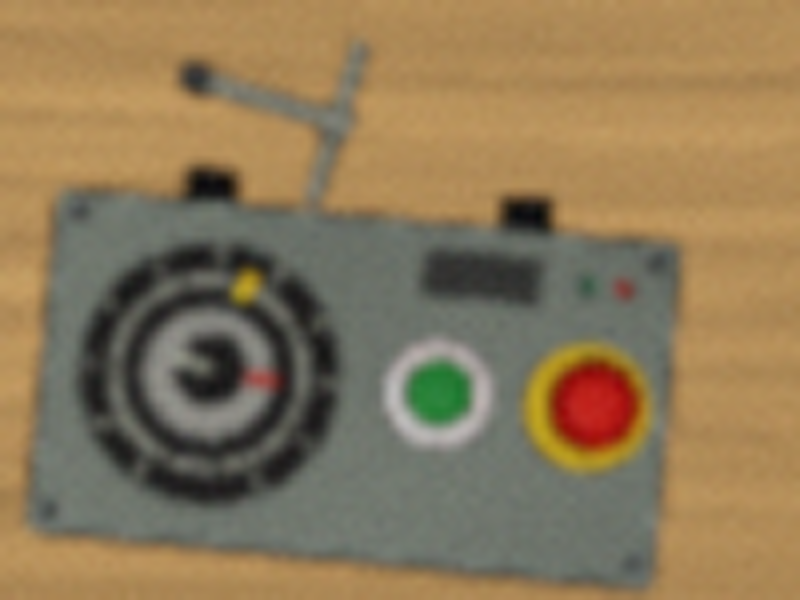

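View pics/c2.png

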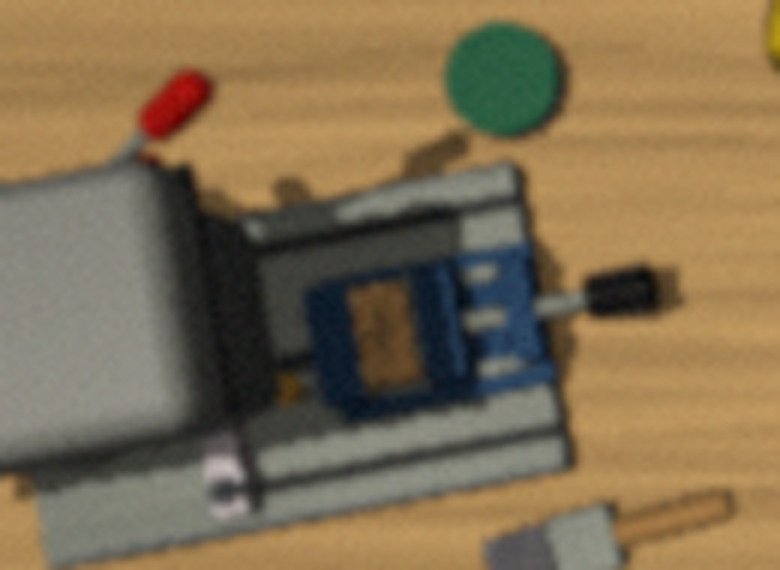

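The crop shows the white line pointing left (about (183,363) in the crop), the yellow tab at (246,287), the red ring mark to the right at (262,380), and the handle centred near (622,292) in the second crop. Next I'll measure these.

```bash
python3 - <<'E'
from h import *
im=cv2.imread("pics/top0.png")[:,:,::-1]
np.set_printoptions(precision=1,suppress=True)
sub=lambda x0,y0,x1,y1:(im[y0:y1,x0:x1],(x0,y0))
def B(nm,box,lo,hi,z,a=4):
    s,o=sub(*box)
    for ar,c in blobs(mask(s,lo,hi),o,a): print(nm,ar,c,at("top",c[0],c[1],z))
B("green",(285,188,305,212),(45,100,60),(85,255,255),97)
B("red",(305,188,325,212),(0,150,100),(8,255,255),117)
B("tab",(262,178,280,192),(20,120,120),(35,255,255),78,2)
B("ringred",(266,190,280,204),(0,90,90),(10,255,255),89,2)
B("ringred2",(266,190,280,204),(170,90,90),(180,255,255),89,2)
B("handle",(192,168,214,188),(0,0,0),(180,255,50),55)
# circle of black dial + knob
s,o=sub(256,187,278,208)
g=cv2.cvtColor(s,cv2.COLOR_RGB2GRAY)
print(g)
# box corners
m=mask(im[160:230,235:335],(60,0,60),(110,90,200))
m=cv2.morphologyEx(m,cv2.MORPH_CLOSE,np.ones((9,9)))
c=max(cv2.findContours(m,0,2)[0],key=cv2.contourArea)
r=cv2.minAreaRect(c);print(r)
for p in cv2.boxPoints(r)+[235,160]: print(p,at("top",*p,75))
E
```

```text
green 40 [294.5 198.8] [ 533.4 -174.    97. ]
red 81 [313.7 200.4] [ 527.4 -235.4  117. ]
tab 10 [270.3 185.3] [580.1 -93.6  78. ]
ringred 10 [272.3 196.9] [ 540.1 -100.1   89. ]
handle 74 [203.6 178.3] [606.6 138.7  55. ]
[[ 48  72  87  87  75  59  44  37  37  47  47  50  63  95 107  98  98 105
   87  55  31  29]
 [ 71  91  79  55  43  45  58  67  75  82  87  77  72  70  61  49  63  88
  102  86  49  31]
 [ 89  84  54  37  43  69  95 112 117 120 123 118 114  99  70  49  42  57
   88 100  74  37]
 [ 88  62  40  48  78 109 128 132 135 131 130 132 133 127 113  84  52  37
   61  82  78  50]
 [ 78  49  49  77 113 134 140 130 115 111 105 102 110 123 132 116  83  48
   35  60  83  73]
 [ 62  41  68 104 133 137 136 111  79  65  60  57  67  94 126 132 115  72
   40  45  81  81]
 [ 47  52  87 124 140 143 128  97  58  36  34  32  36  65 112 135 132  99
   54  42  72  98]
 [ 42  57  99 130 140 144 143 120  88  64  43  25  31  46  90 125 135 111
   59  36  66 106]
 [ 42  69 113 135 140 135 125 116 110 102  68  39  31  36  76 115 130 107
   65  35  59 104]
 [ 47  78 118 142 137 106  78  68  83  8
[... 618 characters left out ...]
90  58  45  61  85 112 126 125 132 134 127 119 114  88  59  42  41
   67  86  73  53]
 [ 91 106  87  55  42  47  71  83  93 103 110  99  81  71  53  42  46  75
   96  88  62  60]
 [ 61  96 109  85  56  41  39  49  54  56  70  60  41  40  41  48  69  95
   98  72  51  54]
 [ 42  68  96  93  84  60  52  53  51  45  44  44  52  57  68  85  87  87
   68  46  29  45]
 [ 41  69  70  68  72  80  98  93  85  76  64  65  87  97  89  95  77  58
   39  30  34  49]]
((48.959014892578125, 37.45082092285156), (75.6878890991211, 41.827518463134766), 5.19442892074585)
[244.4 214.9] [479.6  -5.3  75. ]
[248.2 173.2] [622.  -17.9  75. ]
[323.5 180. ] [ 598.1 -274.6   75. ]
[319.8 221.7] [ 456.7 -260.6   75. ]
```

Call:
{"method": "drive_tool", "body": {"rows": [[[0.4,0.5,0,0,0,0.1],[0.7,1,0,0,0,0.2],[0.7,1,0,0,0,0.28]]], "fingers": -1}}

```text
time_s: 0.48
eef_pos: [304.0, -368.0, 404.3]
ee_rot: [-0.001, 0.899, 0.438, 0.0]
force: [0.3, -1.1, 0.4]
grip_width: 0.376
```

Call:
{"method": "drive_tool", "body": {"rows": [[[0.4,0.5,0,0,0,0.1],[0.7,1,0,0,0,0.2],[0.7,1,0,0,0,0.28]]]}}

```text
time_s: 0.85
eef_pos: [375.4, -264.9, 404.2]
ee_rot: [-0.001, 0.779, 0.628, 0.0]
force: [0.2, -0.4, 1.4]
grip_width: 0.0
```

Call:
{"method": "drive_tool", "body": {"rows": [[[0.4,0.5,0,0,0,0.1],[0.7,1,0,0,0,0.2],[0.7,1,0,0,0,0.27]]]}}

```text
time_s: 1.23
eef_pos: [446.7, -161.8, 403.9]
ee_rot: [-0.002, 0.625, 0.78, 0.0]
force: [-1.2, -0.4, -1.2]
grip_width: -0.003
```

Call:
{"method": "drive_tool", "body": {"rows": [[[0.4,0.5,0,0,0,0],[0.7,1,0,0,0,0],[0.7,1,0,0,0,0]]]}}

```text
time_s: 1.6
eef_pos: [517.8, -58.7, 403.3]
ee_rot: [-0.002, 0.623, 0.782, 0.0]
force: [-0.3, 0.3, -0.5]
grip_width: 0.002
```

Call:
{"method": "drive_tool", "body": {"rows": [[[0.35,0.45,0,0,0,-0.028],[0.7,0.9,0,0,0,-0.028],[0.99,1,0,0,0,-0.028],[0.99,1,0,0,0,-0.028]]]}}

```text
time_s: 2.1
eef_pos: [617.5, 41.1, 402.2]
ee_rot: [-0.003, 0.64, 0.768, -0.0]
force: [-0.6, 0.1, -0.3]
grip_width: -0.001
```

```bash
python3 - <<'E'
from h import *
print(ctrl.tip_reach, ctrl.sense()["eef_pos"])
for n in("side","top"):
    im=viewer.capture(n); cv2.imwrite(f"pics/{n}1.png",im[:,:,::-1])
    if n=="side": crop(im,"pics/s1c.png",190,110,340,220,5)
E
```

```text
173.4 [617.53856851  41.11203838 402.1867341 ]
```

View pics/s1c.png

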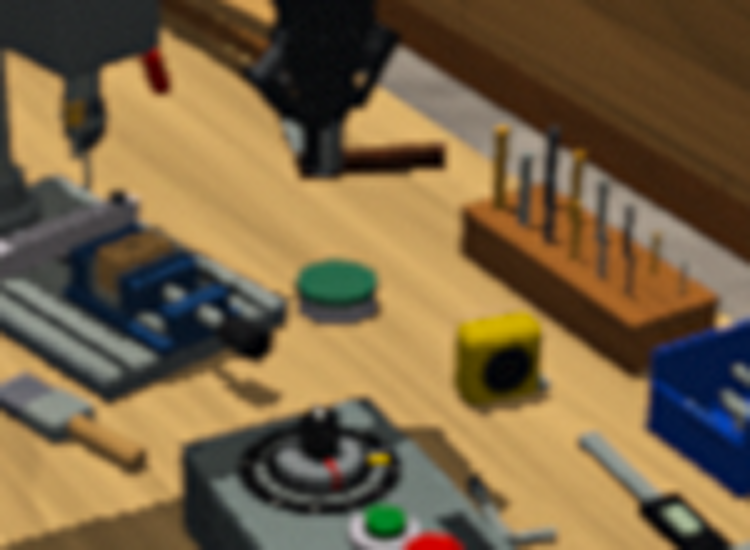

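View pics/top1.png

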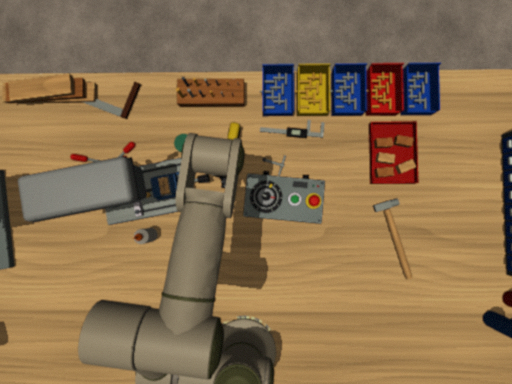

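The side crop shows the handle end at about crop (248,333), so pixel (239.6,176.6). The wrist fork in the top view spans columns 183–243.

```bash
python3 - <<'E'
from h import *
print(proj("side",(606,138,48)),proj("top",(617.5,41,402)),proj("top",(617.5,41,480)))
im=cv2.imread("pics/side1.png")[:,:,::-1]
for b in blobs(mask(im[165:190,228:250],(0,0,0),(180,255,50)),(228,165),4): print(b)
u=[b for b in blobs(mask(im[165:190,228:250],(0,0,0),(180,255,50)),(228,165),10)]
# triangulate
def tri(a,b):
    o1,d1=ray("top",*a);o2,d2=ray("side",*b)
    s=np.linalg.lstsq(np.c_[d1,-d2],o2-o1,rcond=None)[0]
    p,q=o1+d1*s[0],o2+d2*s[1];return (p+q)/2,np.linalg.norm(p-q)
for b in u: print(tri((203.6,178.3),b[1]))
# knob/tab/line side
for nm,p in dict(knobtop=(542.4,-77.4,117),tab=(580.1,-93.6,78)).items(): print(nm,proj("side",p),proj("top",p))
crop(im,"pics/s1k.png",236,188,276,216,18)
crop(cv2.imread("pics/top1.png")[:,:,::-1],"pics/t1k.png",250,178,284,212,16)
E
```

```text
[238.59873394 177.5173053 ] [218.08502591 160.6926231 ] [213.49977346 155.77575085]
(np.int32(8), array([229.38, 165.5 ]))
(np.int32(124), array([235.67, 176.47]))
(array([601.88476818, 141.88478319,  52.10347686]), np.float64(11.40077645086622))
knobtop [253.28915448 192.73935542] [265.51782215 195.82972477]
tab [265.19901029 201.52660839] [270.31260161 185.30465791]
```

View pics/s1k.png

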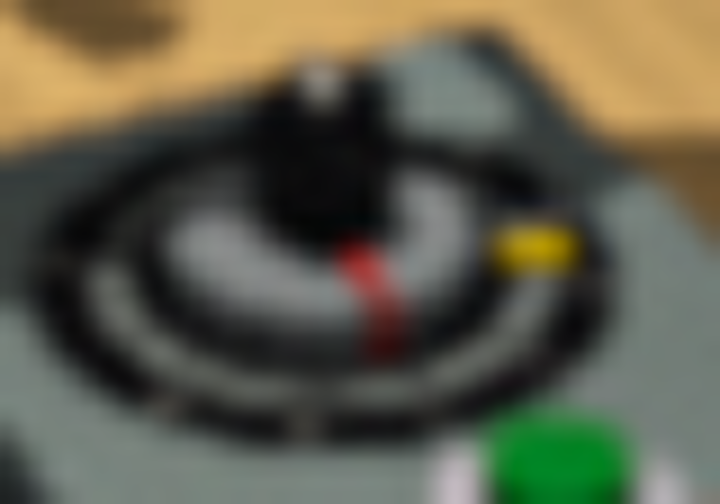

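View pics/t1k.png

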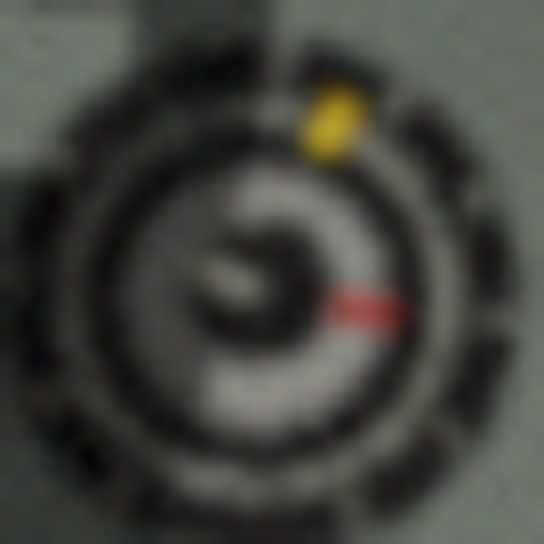

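Call:
{"method": "drive_tool", "body": {"rows": [[[0,0.34,-0.5,0,0,0],[0,0.34,-1,0,0,0],[0,0.34,-1,0,0,0]]]}}

```text
time_s: 2.58
eef_pos: [615.3, 73.5, 300.3]
ee_rot: [-0.005, 0.641, 0.767, -0.002]
force: [-0.6, -0.7, 0.2]
grip_width: 0.005
```

Call:
{"method": "drive_tool", "body": {"rows": [[[0,0,-0.5,0,0,0],[0,0,-0.9,0,0,0],[0,0,-0.9,0,0,0],[0,0,-0.9,0,0,0]]]}}

```text
time_s: 3.08
eef_pos: [616.1, 73.0, 213.7]
ee_rot: [-0.003, 0.641, 0.767, -0.001]
force: [-0.0, 0.2, 0.0]
grip_width: 0.002
```

```bash
python3 - <<'E'
from h import *
print(ctrl.tip_reach, ctrl.sense()["eef_pos"])
for n in("side","top"):
    im=viewer.capture(n); cv2.imwrite(f"pics/{n}2.png",im[:,:,::-1])
    if n=="side": crop(im,"pics/s2c.png",190,110,310,200,6)
    else: crop(im,"pics/t2c.png",100,100,260,220,5)
E
```

```text
173.4 [616.13355744  72.98827242 213.67510973]
```

View pics/s2c.png

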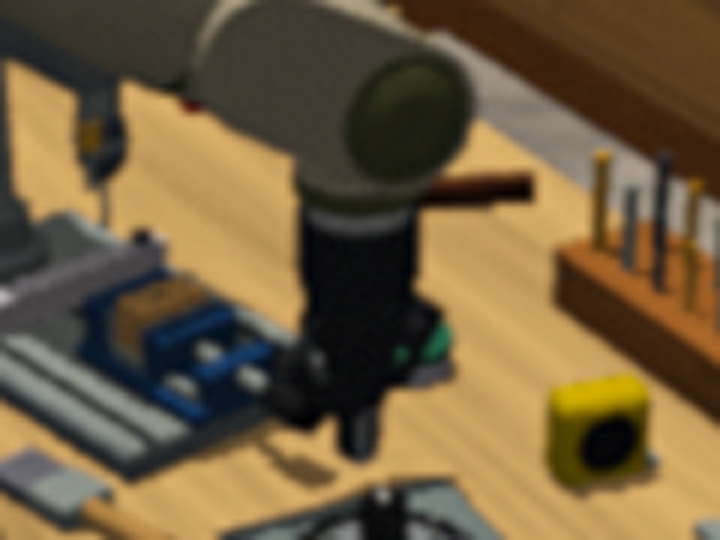

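View pics/t2c.png

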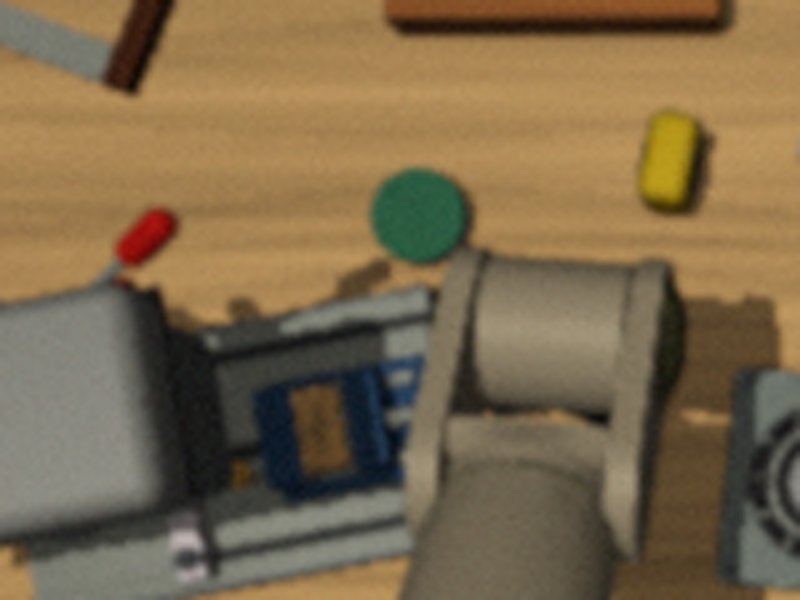

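Call:
{"method": "drive_tool", "body": {"rows": [[[-0.01,0.08,0,0,0,0],[-0.03,0.16,0,0,0,0],[-0.04,0.24,0,0,0,0],[-0.05,0.32,0,0,0,0],[-0.06,0.4,0,0,0,0],[-0.08,0.48,0,0,0,0],[-0.09,0.56,0,0,0,0],[-0.11,0.64,0,0,0,0],[-0.12,0.72,0,0,0,0],[-0.13,0.8,0,0,0,0]]]}}

```text
time_s: 4.42
eef_pos: [602.8, 153.3, 213.1]
ee_rot: [-0.004, 0.641, 0.767, -0.002]
force: [-1.9, -5.4, 0.8]
grip_width: -0.001
```

Call:
{"method": "drive_tool", "body": {"rows": [[[-0.01,0.06,0,0,0,0],[-0.02,0.12,0,0,0,0]]]}}

```text
time_s: 4.68
eef_pos: [600.6, 165.4, 213.1]
ee_rot: [-0.004, 0.641, 0.767, -0.003]
force: [-1.1, -4.5, 1.9]
grip_width: 0.002
```

```bash
python3 - <<'E'
from h import *
print(ctrl.sense()["eef_pos"],ctrl.sense()["force"])
for n in("side","top"):
    im=viewer.capture(n); cv2.imwrite(f"pics/{n}3.png",im[:,:,::-1])
    if n=="side": crop(im,"pics/s3c.png",190,110,310,200,6)
    else: crop(im,"pics/t3c.png",100,100,260,220,5)
E
```

```text
[600.64057454 165.374649   213.07231527] [-1.075837   -4.45242343  1.87885032]
```

View pics/s3c.png

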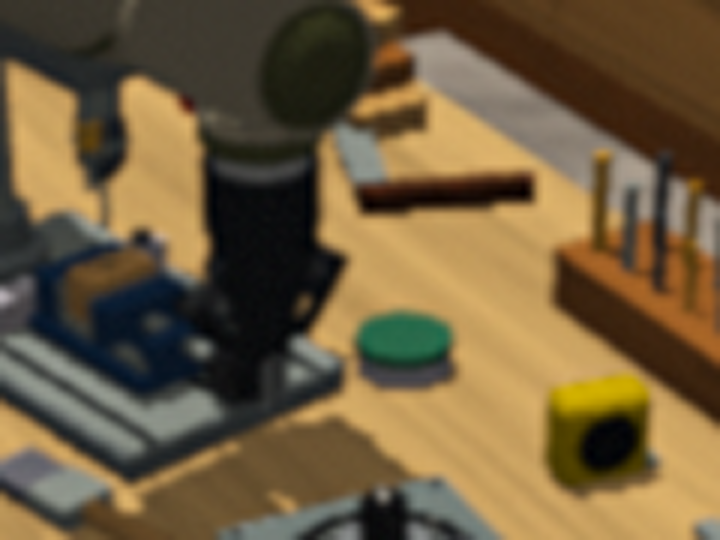

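View pics/t3c.png

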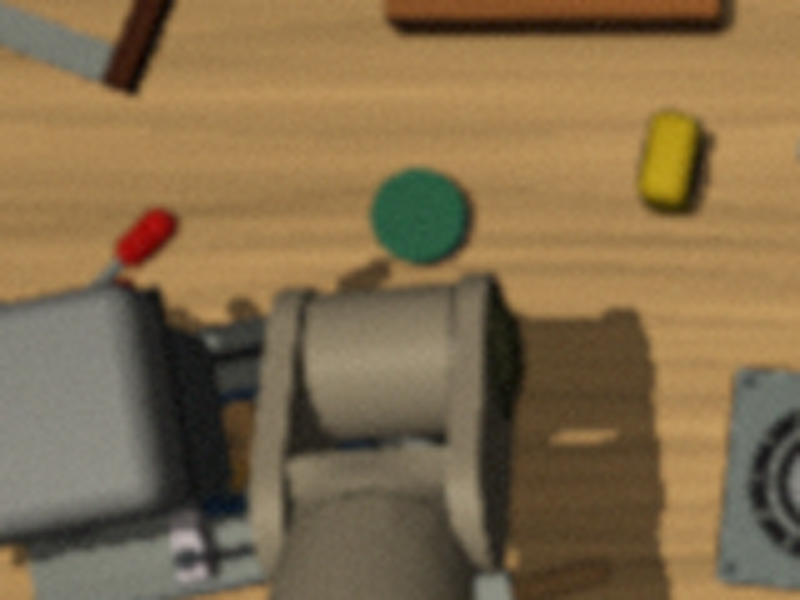

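The vise is moving at about 4.5 N, and the wrist fork still has roughly 35 mm of clearance to the head. I'll creep to the stop.

Call:
{"method": "drive_tool", "body": {"rows": [[[0,0.02,0,0,0,0],[-0.01,0.04,0,0,0,0],[-0.01,0.06,0,0,0,0],[-0.01,0.08,0,0,0,0]]]}}

```text
time_s: 5.28
eef_pos: [600.5, 169.6, 213.2]
ee_rot: [-0.001, 0.641, 0.768, -0.006]
force: [-1.4, -40.4, 3.8]
grip_width: -0.001
```

Call:
{"method": "drive_tool", "body": {"rows": [[[0,0.02,0,0,0,0],[-0.01,0.03,0,0,0,0]]]}}

```text
time_s: 5.52
eef_pos: [600.4, 170.3, 213.2]
ee_rot: [0.002, 0.641, 0.767, -0.007]
force: [5.2, -22.3, -2.0]
grip_width: -0.0
```

Force rose to 40 N, so the vise has probably hit its stop. I'll back off and check in the pictures.

Call:
{"method": "drive_tool", "body": {"rows": [[[0.03,-0.2,0,0,0,0],[0.1,-0.6,0,0,0,0],[0.1,-1,0,0,0,0],[0.1,-1,0.5,0,0,0],[0.1,-1,1,0,0,0],[0.1,-1,1,0,0,0]]]}}

```text
time_s: 6.28
eef_pos: [610.9, 69.9, 317.3]
ee_rot: [0.005, 0.641, 0.767, -0.005]
force: [-0.4, 0.3, -0.1]
grip_width: 0.002
```

Call:
{"method": "drive_tool", "body": {"rows": [[[-0.3,-0.5,0.2,0,0,0],[-0.5,-1,0.2,0,0,0],[-0.5,-1,0.2,0,0,0]]], "fingers": 0.4}}

```text
time_s: 6.65
eef_pos: [559.9, -32.9, 336.8]
ee_rot: [0.004, 0.643, 0.766, -0.005]
force: [0.5, 0.7, 0.3]
grip_width: 0.639
```

```bash
python3 - <<'E'
from h import *
np.set_printoptions(precision=1,suppress=True)
print(ctrl.sense()["eef_pos"],ctrl.sense()["force"])
for n in("side","top"):
    im=viewer.capture(n); cv2.imwrite(f"pics/{n}4.png",im[:,:,::-1])
    if n=="side": crop(im,"pics/s4c.png",170,110,290,200,6)
    else:
        crop(im,"pics/t4c.png",100,130,240,230,5)
        for a,c in blobs(mask(im[165:200,165:200],(0,0,0),(180,255,55)),(165,165),15): print(a,c,at("top",*c,50))
E
```

```text
[559.9 -32.9 336.8] [0.5 0.7 0.3]
37 [169.9 166.4] [649.3 258.7  50. ]
269 [170.1 186.1] [580.  257.1  50. ]
90 [186.9 181.6] [595.5 198.2  50. ]
```

View pics/s4c.png

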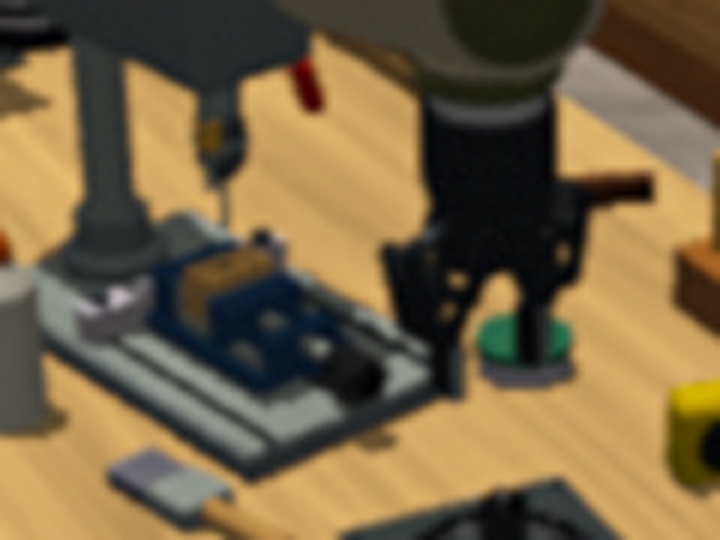

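View pics/t4c.png

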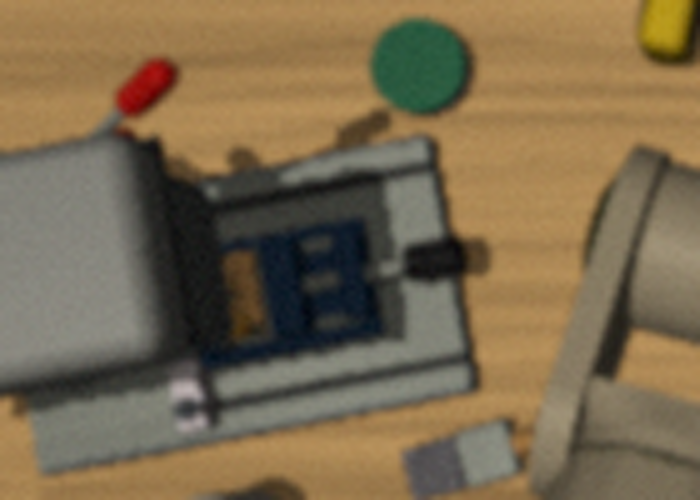

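```bash
python3 - <<'E'
from h import *
np.set_printoptions(precision=1,suppress=True)
im=cv2.imread("pics/side4.png")[:,:,::-1]
crop(im,"pics/s4d.png",180,125,240,170,13)
im=cv2.imread("pics/side1.png")[:,:,::-1]
crop(im,"pics/s1d.png",180,125,240,170,13)
E
```

```text
(no output)
```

View pics/s4d.png

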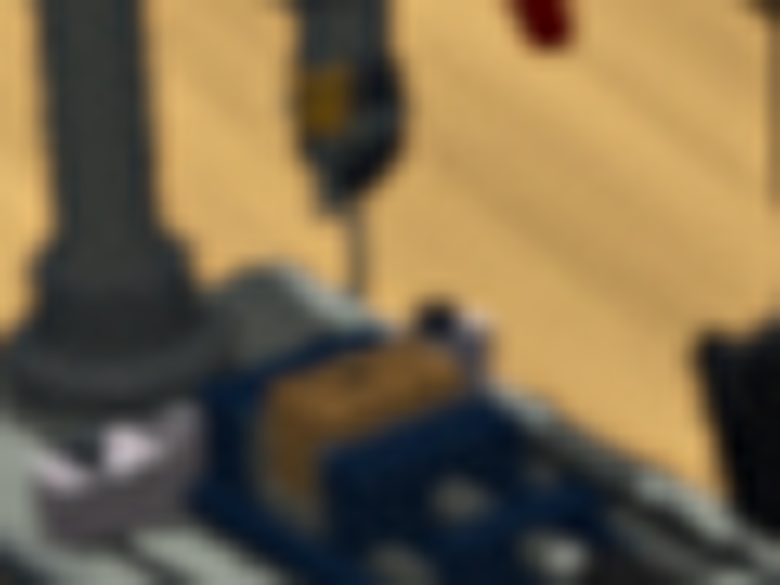

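View pics/s1d.png

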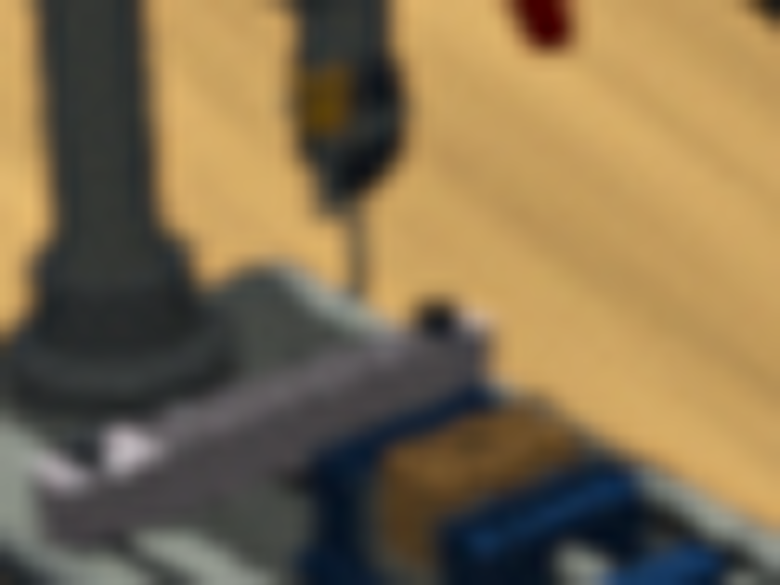

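In the enlarged view the vise's back jaw covers the fence face. The cross at crop (357,372) sits straight below the bit tip at (360,292), which agrees with the force stop, so the vise is home. Next is the knob line angle.

```bash
cat > ang.py <<'E'
from h import *
def cal(im,S=16,dbg=None,box=(250,178,284,212)):
    x0,y0,x1,y1=box
    big=cv2.resize(im[y0:y1,x0:x1],None,fx=S,fy=S,interpolation=cv2.INTER_CUBIC)
    P=lambda q:(np.array(q)-[x0,y0]+0.5)*S-0.5
    U=lambda b:(np.array(b)+0.5)/S-0.5+[x0,y0]
    hsv=cv2.cvtColor(big,cv2.COLOR_RGB2HSV); g=big.min(axis=2).astype(float)
    mm=cv2.moments(mask(big,(20,130,90),(35,255,255)))
    tab=U((mm['m10']/mm['m00'],mm['m01']/mm['m00']))
    mr=mask(big,(0,110,70),(8,255,255))|mask(big,(172,110,70),(180,255,255))
    mm=cv2.moments(mr); red=U((mm['m10']/mm['m00'],mm['m01']/mm['m00']))
    return big,g,P,U,tab,red
A=np.array([542.4,-77.4])
def dirang(p): d=np.asarray(p)[:2]-A; return np.degrees(np.arctan2(d[1],d[0])),np.hypot(*d)
E
python3 - <<'E'
from ang import *
np.set_printoptions(precision=1,suppress=True)
for k in("0","1","4"):
    im=cv2.imread(f"pics/top{k}.png")[:,:,::-1]
    big,g,P,U,tab,red=cal(im)
    t=at("top",*tab,78);r=at("top",*red,89)
    print(k,"tab",tab,t,dirang(t),"red",red,dirang(r))
    # line: bright low-saturation within knob top disc r<11mm
    c=P(proj("top",(*A,117)));R=11.0*16*0.304
    yy,xx=np.mgrid[:g.shape[0],:g.shape[1]]
    d=np.hypot(xx-c[0],yy-c[1])<R
    th=(g[d].max()+np.median(g[d]))/2
    m=(d&(g>th)).astype(np.uint8)
    n,l,s,cc=cv2.connectedComponentsWithStats(m)
    for i in range(1,n):
        if s[i,4]<30:continue
        pts=np.argwhere(l==i)[:,::-1].astype(np.float32)
        vx,vy,_,_=cv2.fitLine(pts,cv2.DIST_L2,0,.01,.01).ravel()
        w=at("top",*U(cc[i]),117);print("  line",s[i,4],cc[i]-c,dirang(w),"axis ang",np.degrees(np.arctan2(-vx,-vy)))
    # ring centre via circle: hough on knob dark? dial plate: 
    gr=cv2.GaussianBlur(cv2.cvtColor(big,cv2.COLOR_RGB2GRAY),(0,0),6)
    for nm,z,r0,r1 in(("ring",86,29,34),("plate",76,44,54)):
        h=cv2.HoughCircles(gr,cv2.HOUGH_GRADIENT,1,400,param1=60,param2=10,minRadius=int(r0*16*.297),maxRadius=int(r1*16*.297))
        if h is not None: b=h[0,0];print("  ",nm,at("top",*U(b[:2]),z),b[2]/16/.297)
E
```

```text
0 tab [270.3 185.3] [579.9 -93.5  78. ] (np.float64(-23.186686628638604), np.float64(40.8490466206398)) red [272.8 197. ] (np.float64(-96.31446150968365), np.float64(24.629850051989163))
  line 1423 [-27.8 -14.8] (np.float64(61.90180056916863), np.float64(6.471430255144656)) axis ang -109.09978
1 tab [270.3 185.4] [579.9 -93.6  78. ] (np.float64(-23.30612706276121), np.float64(40.82362635994509)) red [272.7 197. ] (np.float64(-96.07745365935949), np.float64(24.18231730287769))
  line 1688 [-22.9 -12.4] (np.float64(61.568527386278305), np.float64(5.347386476217554)) axis ang -115.915924Traceback (most recent call last):
  File "<stdin>", line 5, in <module>
  File "ang.py", line 9, in cal
    tab=U((mm['m10']/mm['m00'],mm['m01']/mm['m00']))
           ~~~~~~~~~^~~~~~~~~~
ZeroDivisionError: float division by zero
```

```bash
python3 - <<'E'
from h import *
from scipy.spatial.transform import Rotation as R
np.set_printoptions(precision=4,suppress=True)
for z in (30,40,50): print(z,proj("side",(616-2,73,z)))
s=ctrl.sense();q=s["ee_rot"];r=R.from_quat([q[1],q[2],q[3],q[0]])
print(s["eef_pos"],r.apply([0,0,1]),r.apply([0,1,0]),s["joints"])
z=r.apply([0,0,1]);rv=np.cross(z,[0,0,-1]);print("corr norm",rv/(np.pi/2))
E
```

```text
30 [248.9826 188.5812]
40 [248.9726 186.3266]
50 [248.9626 184.0575]
[560.8189 -30.4179 336.6907] [ 0.0005 -0.0118 -0.9999] [ 0.9843  0.1764 -0.0016] [-0.2611  0.4518  1.4819 -0.0121  1.2044 -0.4341]
corr norm [0.0075 0.0003 0.    ]
```

Call:
{"method": "drive_tool", "body": {"rows": [[[-0.184,-0.3,0,0.0075,0,0],[-0.184,-0.47,-0.2,0.0075,0,0],[-0.184,-0.47,-0.36,0.0075,0,0],[-0.184,-0.47,-0.36,0.0075,0,0]]], "fingers": 0.3}}

```text
time_s: 7.25
eef_pos: [542.5, -76.3, 299.2]
ee_rot: [-0.001, 0.641, 0.767, -0.0]
force: [-0.2, 0.0, -1.2]
grip_width: 0.649
```

```bash
cat > st.py <<'E'
from h import *
from scipy.spatial.transform import Rotation as R
np.set_printoptions(precision=4,suppress=True)
s=ctrl.sense();q=s["ee_rot"];r=R.from_quat([q[1],q[2],q[3],q[0]]);z=r.apply([0,0,1]);y=r.apply([0,1,0])
print(s["time_s"],s["eef_pos"],"tip",s["eef_pos"]+170*z,"jaw",np.degrees(np.arctan2(y[1],y[0])),"corr",np.cross(z,[0,0,-1])/(np.pi/2),"F",s["force"],"T",s["wrist_torque"],"w",s["grip_width"],s["joints"][5])
E
python3 st.py
```

```text
7.25 [542.5358 -76.2899 299.1908] tip [542.1437 -76.065  129.1914] jaw 10.223572525159351 corr [-0.0008 -0.0015 -0.    ] F [-0.1578  0.0292 -1.1859] T [0.0091 0.0055 0.0268] w 0.6487520742407631 -0.5323243390711819
```

Call:
{"method": "drive_tool", "body": {"rows": [[[0.003,-0.013,-0.1,0,0,0],[0.003,-0.013,-0.2,0,0,0],[0.003,-0.013,-0.28,0,0,0],[0.003,-0.013,-0.28,0,0,0]]]}}

```text
time_s: 7.75
eef_pos: [542.8, -77.5, 270.6]
ee_rot: [-0.002, 0.641, 0.767, -0.0]
force: [-0.0, -0.2, 0.7]
grip_width: 0.647
```

```bash
python3 st.py; python3 - <<'E'
from h import *
im=viewer.capture("side"); crop(im,"pics/s5.png",225,150,290,220,10)
E
```

```text
7.75 [542.7576 -77.4965 270.5682] tip [542.1898 -77.1952 100.5694] jaw 10.222854970470612 corr [-0.0011 -0.0021 -0.    ] F [-0.0019 -0.2341  0.7135] T [-0.0552 -0.0205 -0.0188] w 0.6472144418931223 -0.5343559368238223
```

View pics/s5.png

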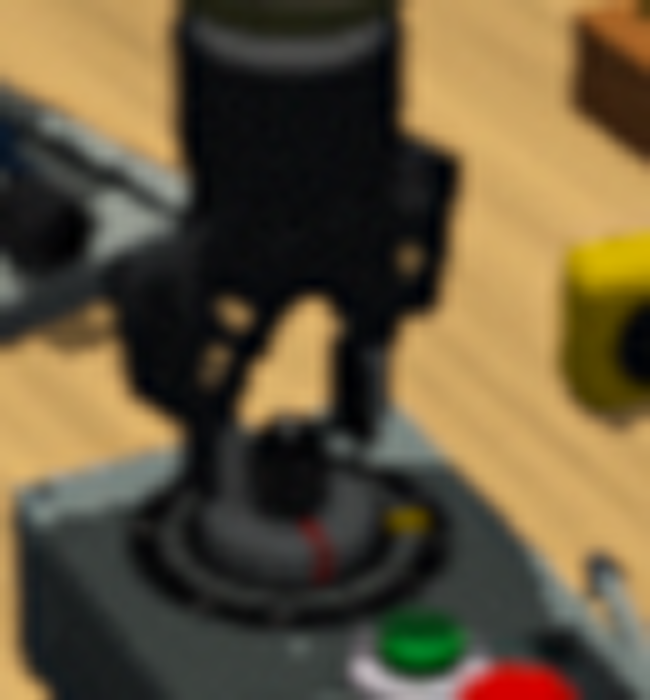

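The fingers straddle the knob at (290,465), with the tips above the ring. I'll close gently.

Call:
{"method": "drive_tool", "body": {"rows": [[[0,0,0,0,0,0],[0,0,0,0,0,0],[0,0,0,0,0,0],[0,0,0,0,0,0],[0,0,0,0,0,0]]], "fingers": -1, "force": 25}}

```text
time_s: 8.43
eef_pos: [542.9, -77.6, 271.5]
ee_rot: [-0.001, 0.641, 0.767, -0.0]
force: [-2.0, 0.2, 5.5]
grip_width: 0.308
```

```bash
python3 st.py; python3 - <<'E'
from h import *
im=viewer.capture("side"); crop(im,"pics/s6.png",225,150,290,220,10)
E
```

```text
8.425 [542.9048 -77.6023 271.5082] tip [542.5642 -77.4077 101.5087] jaw 10.222440568044743 corr [-0.0007 -0.0013 -0.    ] F [-2.0373  0.1559  5.5357] T [0.0193 0.3371 0.0077] w 0.30808473413653525 -0.5343498589673455
```

View pics/s6.png

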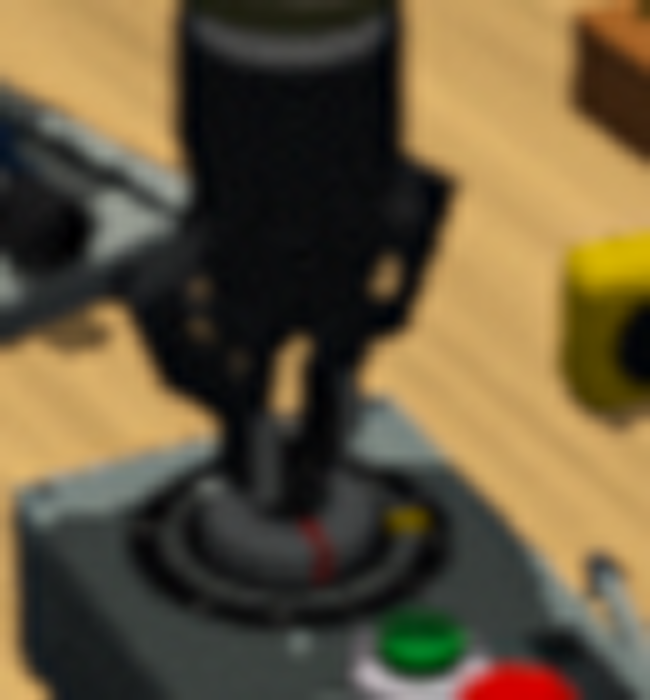

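Gripped at about 26 mm, with the tips at about 98 mm, above the ring. I'll turn it 86° clockwise.

Call:
{"method": "drive_tool", "body": {"rows": [[[0,0,0,0,0,-0.1],[0,0,0,0,0,-0.2],[0,0,0,0,0,-0.31],[0,0,0,0,0,-0.42],[0,0,0,0,0,-0.53],[0,0,0,0,0,-0.64],[0,0,0,0,0,-0.75],[0,0,0,0,0,-0.86],[0,0,0,0,0,-0.955],[0,0,0,0,0,-0.955]]]}}

```text
time_s: 9.72
eef_pos: [543.2, -78.1, 271.6]
ee_rot: [-0.0, 0.992, 0.125, 0.001]
force: [2.2, -4.0, -0.4]
grip_width: 0.31
```

```bash
python3 st.py; python3 - <<'E'
from h import *
im=viewer.capture("side"); crop(im,"pics/s7.png",225,150,290,220,10)
E
```

```text
9.725 [543.1632 -78.1318 271.578 ] tip [543.5854 -78.0066 101.5786] jaw -75.66657131335914 corr [-0.0005  0.0016  0.    ] F [ 2.1871 -4.0496 -0.398 ] T [-0.8163 -0.4566 -0.0453] w 0.30959488732817536 0.9630714413519064
```

View pics/s7.png

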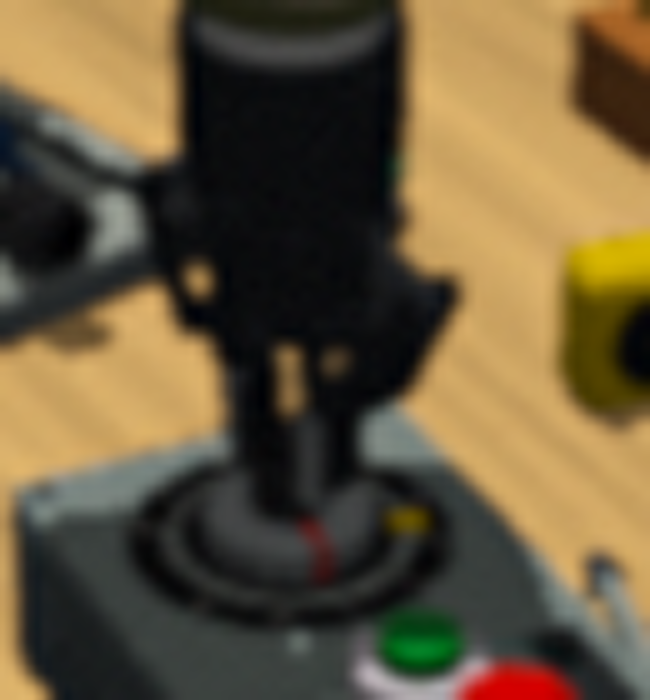

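Call:
{"method": "drive_tool", "body": {"rows": [[[0,0,0,0,0,0],[0,0,0,0,0,0],[0,0,0,0,0,0],[0,0,0.2,0,0,0],[0,0,0.5,0,0,0],[0,0,0.9,0,0,0],[0,0,0.9,0,0,0]]], "fingers": 0.2}}

```text
time_s: 10.65
eef_pos: [543.4, -78.0, 364.4]
ee_rot: [0.001, 0.992, 0.126, 0.004]
force: [-0.1, 0.7, -0.7]
grip_width: 0.597
```

Call:
{"method": "drive_tool", "body": {"rows": [[[0,0.5,0,0,0,0],[0,1,0,0,0,0],[0,1,0,0,0,0]]]}}

```text
time_s: 11.02
eef_pos: [543.0, 24.7, 363.5]
ee_rot: [0.001, 0.992, 0.128, 0.003]
force: [-0.2, -0.5, 0.5]
grip_width: 0.596
```

Call:
{"method": "drive_tool", "body": {"rows": [[[0.2,0.3,0,0,0,0],[0.4,0.3,0,0,0,0],[0.4,0.3,0,0,0,0]]]}}

```text
time_s: 11.4
eef_pos: [583.5, 54.2, 362.4]
ee_rot: [0.0, 0.992, 0.128, 0.002]
force: [-0.2, 0.6, -0.5]
grip_width: 0.598
```

```bash
python3 st.py; cat > look.py <<'E'
import sys
from ang import *
k=sys.argv[1]
im=viewer.capture("top");cv2.imwrite(f"pics/top{k}.png",im[:,:,::-1]);crop(im,f"pics/t{k}k.png",250,178,284,212,16)
im2=viewer.capture("side");cv2.imwrite(f"pics/side{k}.png",im2[:,:,::-1]);crop(im2,f"pics/s{k}k.png",236,188,276,216,18)
E
python3 look.py 8
```

```text
11.4 [583.469   54.1517 362.3655] tip [584.2897  54.0935 192.3675] jaw -75.2756217022504 corr [0.0002 0.0031 0.    ] F [-0.1896  0.6272 -0.4784] T [0.0044 0.0485 0.026 ] w 0.5981523403850038 1.206473703537929
```

View pics/t8k.png

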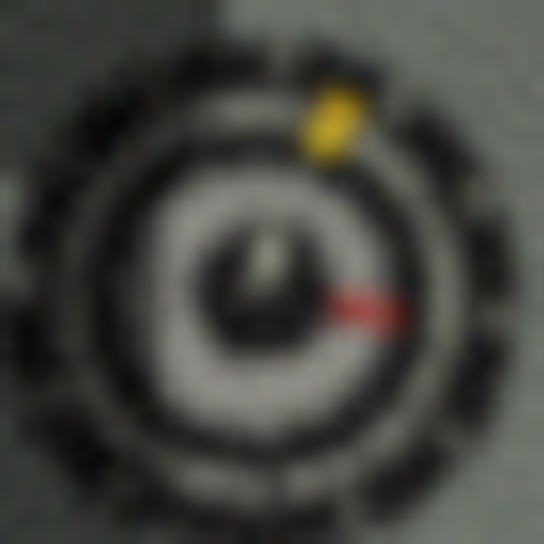

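View pics/s8k.png

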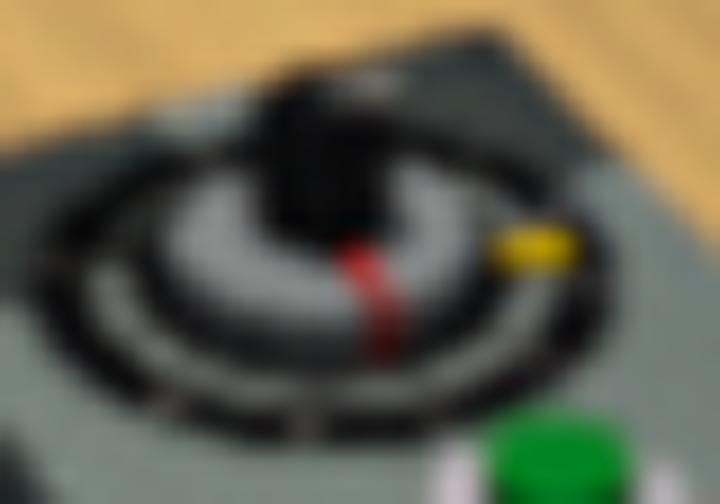

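```bash
cat > line.py <<'E'
from ang import *
np.set_printoptions(precision=2,suppress=True)
def line(k,Rm=11.0,frac=.5):
    im=cv2.imread(f"pics/top{k}.png")[:,:,::-1]
    big,g,P,U,tab,red=cal(im)
    c=P(proj("top",(*A,117)));R=Rm*16*0.304
    yy,xx=np.mgrid[:g.shape[0],:g.shape[1]]
    d=np.hypot(xx-c[0],yy-c[1])<R
    th=g[d].min()*(1-frac)+frac*g[(np.hypot(xx-c[0],yy-c[1])<7*16*.304)].max()
    n,l,s,cc=cv2.connectedComponentsWithStats((d&(g>th)).astype(np.uint8))
    i=1+np.argmax(s[1:,4])
    ys,xs=np.nonzero(l==i);w=g[l==i]-th
    m=np.array([(xs*w).sum(),(ys*w).sum()])/w.sum()
    pts=np.c_[xs,ys]-m;C=(pts*w[:,None]).T@pts/w.sum();ev,V=np.linalg.eigh(C);v=V[:,1]
    wm=at("top",*U(m),117);a=np.degrees(np.arctan2(-v[0],-v[1]))
    tw=at("top",*tab,78);rw=at("top",*red,89)
    return m-c,wm[:2],s[i,4],a,np.sqrt(ev),dirang(tw),dirang(rw),dirang(wm)
E
python3 - <<'E'
from line import *
W={}
for k in("1","8"):
    for f in(.4,.5,.6):
        r=line(k,frac=f);W[k]=r[1];print(k,f,*r)
        if f==.5: W[k]=r[1]
t=np.radians(-85.9);M=np.array([[np.cos(t),-np.sin(t)],[np.sin(t),np.cos(t)]])
# c2-c=M(c1-c)
c=np.linalg.solve(np.eye(2)-M,W["8"]-M@W["1"]);print("centre",c,W)
for k in W: d=W[k]-c;print(k,np.degrees(np.arctan2(d[1],d[0])),np.hypot(*d))
E
```

```text
1 0.4 [-22.2  -12.01] [544.87 -72.84] 2538 63.881851761428734 [ 9.3  14.49] (np.float64(-23.30612706276121), np.float64(40.82362635994509)) (np.float64(-96.07745365935949), np.float64(24.18231730287769)) (np.float64(61.53278115439825), np.float64(5.191053058067266))
1 0.5 [-22.69 -12.3 ] [544.94 -72.73] 2069 63.540456187678004 [ 8.14 13.52] (np.float64(-23.30612706276121), np.float64(40.82362635994509)) (np.float64(-96.07745365935949), np.float64(24.18231730287769)) (np.float64(61.47993133281562), np.float64(5.309555044730901))
1 0.6 [-22.84 -12.42] [544.96 -72.7 ] 1635 63.007869067848176 [ 7.01 12.35] (np.float64(-23.30612706276121), np.float64(40.82362635994509)) (np.float64(-96.07745365935949), np.float64(24.18231730287769)) (np.float64(61.40836687122393), np.float64(5.347745540176235))
8 0.4 [ 10.79 -31.93] [548.97 -79.62] 2132 168.97339074795812 [ 9.46 12.05] (np.float64(-23.23497459172354), np.float64(40.8020078492307)) (np.float64(-96.2282353865291), np.float64(23.80363451845631)) (np.float64(-18.67886904337646), np.float64(6.939043904239464))
8 0.5 [ 11.25 -33.59] [549.32 -79.72] 1652 170.75110087795315 [ 8.39 10.8 ] (np.float64(-23.23497459172354), np.float64(40.8020078492307)) (np.float64(-96.2282353865291), np.float64(23.80363451845631)) (np.float64(-18.516717766785273), np.float64(7.293063169073421))
8 0.6 [ 11.62 -35.06] [549.62 -79.79] 1281 172.60100565063647 [7.32 9.7 ] (np.float64(-23.23497459172354), np.float64(40.8020078492307)) (np.float64(-96.2282353865291), np.float64(23.80363451845631)) (np.float64(-18.333589821014474), np.float64(7.605570960405675))
centre [543.48 -78.75] {'1': array([544.96, -72.7 ]), '8': array([549.62, -79.79])}
1 76.27476327107638 6.22486471379901
8 -9.625236728924216 6.224864713798953
```

```bash
python3 - <<'E'
from line import *
from scipy.optimize import least_squares
from scipy.ndimage import map_coordinates
# radial max-gradient edges; model: union of disc r14 at z117 and z89 (silhouette), solve centre (x,y) & r offset
for k,ex in(("0",(62,)),("1",(62,)),("8",(-15,))):
    im=cv2.imread(f"pics/top{k}.png")[:,:,::-1]
    big,g,P,U,tab,red=cal(im);gs=cv2.GaussianBlur(g,(0,0),4)
    C=np.array([543,-78.])
    for it in range(3):
        pts=[]
        for a in range(-180,180,6):
            if min(abs((a-e+180)%360-180) for e in ex)<45 or abs((a+96+180)%360-180)<15: continue
            rr=np.arange(9,20,.15);t=np.radians(a)
            # silhouette of the cylinder: project both rims, param along world ray at z=117
            q=np.array([P(proj("top",(C[0]+r*np.cos(t),C[1]+r*np.sin(t),117))) for r in rr])
            v=map_coordinates(gs,[q[:,1],q[:,0]],order=1);d=np.gradient(v)
            i=np.argmax(d); pts.append((a,rr[i],C[0]+rr[i]*np.cos(t),C[1]+rr[i]*np.sin(t)))
        pts=np.array(pts)
        cam=viewer.calibration("top")["extrinsics"][:3,3]
        def res(p):
            x,y,r=p
            s=(cam[2]-117)/(cam[2]-89); b=cam[:2]+(np.array([x,y])-cam[:2])*s
            d1=np.hypot(pts[:,2]-x,pts[:,3]-y)-r; d2=np.hypot(pts[:,2]-b[0],pts[:,3]-b[1])-r*s
            return np.minimum(d1,d2)
        f=least_squares(res,[*C,14],loss="soft_l1",f_scale=.5);C=f.x[:2]
    w=line(k)[1]-C;tw=None
    t=at("top",*tab,78)[:2]-C
    print(k,f.x,np.std(f.fun),"line",np.degrees(np.arctan2(w[1],w[0])),np.hypot(*w),"tab",np.degrees(np.arctan2(t[1],t[0])),np.hypot(*t))
E
```

```text
Traceback (most recent call last):
  File "h.py", line 9, in proj
    c=viewer.calibration(n);K=c["mtx"];E=c["extrinsics"]
ValueError: time passes only in moves, steps and waits
```

```bash
python3 - <<'E'
s=open("h.py").read()
s=s.replace("def ray(","from functools import lru_cache\n@lru_cache(None)\ndef cal_(n): return viewer.calibration(n)\ndef ray(",1)
h,t=s.split("def ray(",1);open("h.py","w").write(h+"def ray("+t.replace("viewer.calibration(n)","cal_(n)"))
E
cat > cen.py <<'E'
from line import *
import sys
from scipy.optimize import least_squares
from scipy.ndimage import map_coordinates
def cen(k,ex,pr=True):
    im=cv2.imread(f"pics/top{k}.png")[:,:,::-1]
    big,g,P,U,tab,red=cal(im);gs=cv2.GaussianBlur(g,(0,0),4)
    C=np.array([543,-78.]);cam=cal_("top")["extrinsics"][:3,3]
    for it in range(3):
        pts=[]
        for a in range(-180,180,6):
            if abs((a-ex+180)%360-180)<45 or abs((a+96+180)%360-180)<15: continue
            rr=np.arange(9,20,.15);t=np.radians(a)
            q=np.array([P(proj("top",(C[0]+r*np.cos(t),C[1]+r*np.sin(t),117))) for r in rr])
            v=map_coordinates(gs,[q[:,1],q[:,0]],order=1);i=np.argmax(np.gradient(v)); pts.append((C[0]+rr[i]*np.cos(t),C[1]+rr[i]*np.sin(t)))
        pts=np.array(pts)
        def res(p):
            x,y,r=p
            s=(cam[2]-117)/(cam[2]-89); b=cam[:2]+(np.array([x,y])-cam[:2])*s
            return np.minimum(np.hypot(pts[:,0]-x,pts[:,1]-y)-r,np.hypot(pts[:,0]-b[0],pts[:,1]-b[1])-r*s)
        f=least_squares(res,[*C,14],loss="soft_l1",f_scale=.5);C=f.x[:2]
    w=line(k)[1]-C;t=at("top",*tab,78)[:2]-C
    print(k,f.x,np.std(f.fun),"line",np.degrees(np.arctan2(w[1],w[0])),np.hypot(*w),"tab",np.degrees(np.arctan2(t[1],t[0])),np.hypot(*t))
if __name__=="__main__":
    for k,ex in(("0",62),("1",62),("8",-15)): cen(k,ex)
E
python3 cen.py
```

```text
0 [543.69 -78.18  14.28] 0.7747369677217929 line 74.72272834174031 6.841694300901286 tab -22.88876216052188 39.354526298368015
1 [543.9 -78.3  14.2] 0.9294720464184528 line 79.47594162918581 5.657630129306334 tab -22.96923927971693 39.0900839900377
8 [543.21 -79.09  13.78] 0.8068779582174483 line -5.813843677974915 6.136072328712237 tab -21.435889725046025 39.407695312213995
```

```bash
python3 - <<'E'
from h import *
np.set_printoptions(precision=1,suppress=True)
C=np.array([543.6,-78.5])
P=lambda q:(np.array(q)-[236,188]+.5)*18
print("c",P(proj("side",(*C,117))),P(proj("side",(*C,89))))
for a in(76,64,-5,-10,-16,-22):
    t=np.radians(a);print(a,P(proj("side",(C[0]+13*np.cos(t),C[1]+13*np.sin(t),117))))
E
```

```text
c [328.8  95.3] [328.5 220.9]
76 [308.4  59.6]
64 [322.7  58.1]
-5 [391.3  78.9]
-10 [393.8  81.9]
-16 [396.1  85.6]
-22 [397.7  89.4]
```

The ring mark hasn't moved. The knob line reads about -9.6° against the tab at -22.5°, so it needs roughly 13° more clockwise. I'll regrip.

Call:
{"method": "drive_tool", "body": {"rows": [[[-0.2,-0.5,0,0,0.003,0],[-0.41,-1,0,0,0.003,0],[-0.41,-1,0,0,0.003,0]]]}}

```text
time_s: 11.88
eef_pos: [540.2, -48.8, 363.0]
ee_rot: [0.0, 0.992, 0.126, -0.0]
force: [0.4, 0.5, 1.1]
grip_width: 0.601
```

Call:
{"method": "drive_tool", "body": {"rows": [[[0,-0.31,0,0,0,0],[0,-0.31,-0.4,0,0,0],[0,-0.31,-0.6,0,0,0],[0,-0.31,-0.6,0,0,0]]]}}

```text
time_s: 12.38
eef_pos: [539.8, -79.4, 301.9]
ee_rot: [-0.0, 0.992, 0.126, -0.002]
force: [0.3, 0.2, 0.7]
grip_width: 0.602
```

```bash
python3 st.py
```

```text
12.375 [539.769  -79.4222 301.928 ] tip [539.2429 -79.3293 131.9288] jaw -75.56210879286841 corr [-0.0003 -0.002  -0.    ] F [0.2638 0.2205 0.6794] T [ 0.0191 -0.0022  0.029 ] w 0.6015003214995828 0.9582726522233271
```

Call:
{"method": "drive_tool", "body": {"rows": [[[0.042,0.01,0,0,-0.002,0],[0.042,0.01,-0.1,0,-0.002,0],[0.042,0.01,-0.2,0,-0.002,0],[0.042,0.01,-0.31,0,-0.002,0],[0.042,0.01,-0.31,0,-0.002,0]]]}}

```text
time_s: 13.0
eef_pos: [543.8, -78.4, 269.8]
ee_rot: [-0.001, 0.992, 0.126, -0.001]
force: [-0.2, 0.6, 0.2]
grip_width: 0.603
```

Call:
{"method": "drive_tool", "body": {"rows": [[[0,0,0,0,0,0],[0,0,0,0,0,0],[0,0,0,0,0,0],[0,0,0,0,0,0],[0,0,0,0,0,0]]], "fingers": -1, "force": 25}}

```text
time_s: 13.62
eef_pos: [543.8, -78.4, 270.1]
ee_rot: [-0.001, 0.992, 0.126, -0.001]
force: [-1.6, 0.6, 2.9]
grip_width: 0.311
```

```bash
python3 st.py
```

```text
13.625 [543.7994 -78.3541 270.0937] tip [543.5273 -78.1416 100.0941] jaw -75.56707983740479 corr [-0.0008 -0.001  -0.    ] F [-1.6474  0.6145  2.8958] T [0.2374 0.2148 0.0123] w 0.31102855718994077 0.9620503713385681
```

Call:
{"method": "drive_tool", "body": {"rows": [[[0,0,0,0,0,-0.07],[0,0,0,0,0,-0.144],[0,0,0,0,0,-0.144],[0,0,0,0,0,-0.144]]]}}

```text
time_s: 14.12
eef_pos: [543.8, -78.5, 270.1]
ee_rot: [-0.001, 1.0, 0.014, -0.001]
force: [-0.9, -0.7, 1.9]
grip_width: 0.31
```

```bash
python3 st.py
```

```text
14.125 [543.779  -78.4938 270.1146] tip [543.5534 -78.2787 100.1149] jaw -88.40498825000567 corr [-0.0008 -0.0008 -0.    ] F [-0.9255 -0.6555  1.9259] T [-0.2621  0.2666 -0.0177] w 0.3101234797838553 1.1857775796054417
```

Call:
{"method": "drive_tool", "body": {"rows": [[[0,0,0,0,0,0],[0,0,0,0,0,0],[0,0,0,0,0,0],[0,0,0.2,0,0,0],[0,0,0.5,0,0,0],[0,0,0.9,0,0,0],[0,0,0.9,0,0,0]]], "fingers": 0.2}}

```text
time_s: 15.0
eef_pos: [544.0, -78.5, 362.9]
ee_rot: [0.0, 1.0, 0.014, 0.002]
force: [0.4, 0.3, 0.2]
grip_width: 0.599
```

Call:
{"method": "drive_tool", "body": {"rows": [[[0,0.5,0,0,0,0],[0,1,0,0,0,0],[0,1,0,0,0,0]]]}}

```text
time_s: 15.38
eef_pos: [543.7, 24.2, 362.1]
ee_rot: [0.0, 1.0, 0.016, 0.001]
force: [0.9, 0.4, 0.7]
grip_width: 0.599
```

Call:
{"method": "drive_tool", "body": {"rows": [[[0.3,0.2,0,0,0,0],[0.7,0.2,0,0,0,0],[0.7,0.2,0,0,0,0]]]}}

```text
time_s: 15.75
eef_pos: [615.0, 43.4, 360.3]
ee_rot: [0.0, 1.0, 0.016, 0.001]
force: [-0.4, -0.8, -0.1]
grip_width: 0.606
```

```bash
python3 st.py; python3 look.py 9; python3 -c "
from cen import *
cen('9',-22)
for f in (.4,.5,.6): print(line('9',frac=f))"
```

```text
15.75 [615.0305  43.4432 360.2999] tip [615.2454  43.4398 190.3001] jaw -88.16880124841184 corr [0.     0.0008 0.    ] F [-0.44   -0.8415 -0.1236] T [-0.0145  0.0298 -0.0033] w 0.6056564648816667 1.4195413186065398
9 [542.88 -78.21  13.44] 1.159329526683799 line -25.095319652272035 5.415805143205952 tab -22.46249406171879 40.08265743084502
(array([ 14.58, -25.21]), array([547.59, -80.4 ]), np.int32(2424), np.float64(146.03402988010538), array([ 9.71, 13.64]), (np.float64(-23.250808986051588), np.float64(40.843616264144)), (np.float64(-96.1286714872247), np.float64(24.313600860934727)), (np.float64(-30.03171711339936), np.float64(5.9933575433385755)))
(array([ 15.09, -26.18]), array([547.79, -80.51]), np.int32(2003), np.float64(146.5192105622406), array([ 8.59, 12.79]), (np.float64(-23.250808986051588), np.float64(40.843616264144)), (np.float64(-96.1286714872247), np.float64(24.313600860934727)), (np.float64(-29.951432958953745), np.float64(6.220239711345566)))
(array([ 15.52, -27.14]), array([547.99, -80.59]), np.int32(1613), np.float64(146.8431839190571), array([ 7.44, 11.84]), (np.float64(-23.250808986051588), np.float64(40.843616264144)), (np.float64(-96.1286714872247), np.float64(24.313600860934727)), (np.float64(-29.746162289308288), np.float64(6.4353310149370655)))
```

View pics/t9k.png

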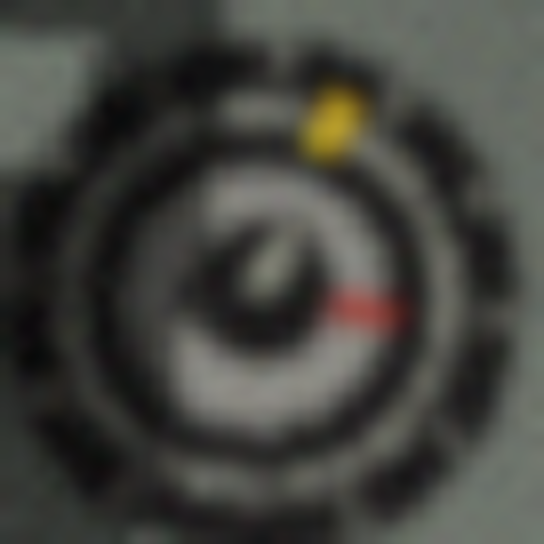

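View pics/s9k.png

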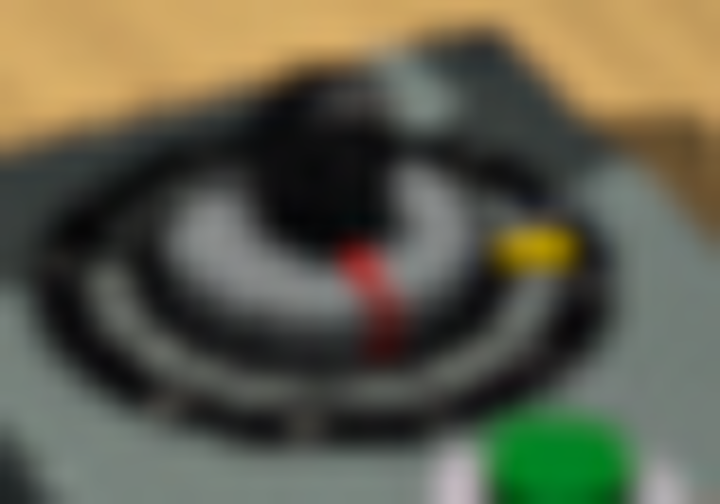

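The line now points close to the tab, at about -25° against -22.5°. The arm's shadow crosses the dial, so I'll take a clean picture with the arm farther away.

Call:
{"method": "drive_tool", "body": {"rows": [[[-0.5,0,0.5,0,0,0],[-1,0.4,0.8,0,0,0],[-1,0.8,0.8,0,0,0],[-1,0.8,0.8,0,0,0]]]}}

```text
time_s: 16.35
eef_pos: [511.7, 125.3, 442.2]
ee_rot: [-0.0, 1.0, 0.017, 0.001]
force: [0.3, -0.4, -1.3]
grip_width: 0.601
```

Call:
{"method": "drive_tool", "body": {"rows": [[[-0.3,0.5,0,0,0,0],[-0.6,0.9,0,0,0,0],[-0.6,0.9,0,0,0,0]]]}}

```text
time_s: 16.73
eef_pos: [450.1, 216.2, 442.1]
ee_rot: [-0.0, 1.0, 0.019, 0.001]
force: [0.9, -0.2, -0.6]
grip_width: 0.6
```

```bash
python3 - <<'E'
from cen import *
ims=[viewer.capture("top").astype(float) for _ in range(6)]
im=np.mean(ims,0).round().astype(np.uint8);cv2.imwrite("pics/top10.png",im[:,:,::-1]);crop(im,"pics/t10k.png",250,178,284,212,16)
im2=np.mean([viewer.capture("side").astype(float) for _ in range(4)],0).astype(np.uint8);cv2.imwrite("pics/side10.png",im2[:,:,::-1]);crop(im2,"pics/s10k.png",236,182,276,212,18)
cen("10",-24); cen("0",74)
C=np.array([543.4,-78.45])
for k in("0","1","8","9","10"):
    for f in(.4,.55):
        r=line(k,frac=f);w=r[1]-C;print(k,f,np.degrees(np.arctan2(w[1],w[0])),np.hypot(*w),"axis",r[3],r[4])
E
```

```text
10 [543.35 -78.31  13.76] 0.6852220979652789 line -25.572018040370406 4.91288848972389 tab -22.577359668628716 39.583244879369936
0 [543.5  -78.46  14.1 ] 0.7901767981892333 line 73.80850072757968 7.165296286845994 tab -22.40193936917629 39.4265268181251
0 0.4 73.3627500039888 6.837275186767433 axis 70.6250452539303 [10.39 15.22]
0 0.55 72.92004507361104 7.371081909898787 axis 70.78494865341834 [ 8.91 14.1 ]
1 0.4 75.28379228779794 5.803790621812704 axis 63.881851761428734 [ 9.3  14.49]
1 0.55 74.86043312440103 5.947456219527178 axis 63.299609515511186 [ 7.57 12.97]
8 0.4 -11.878259530272846 5.695510831596362 axis 168.97339074795812 [ 9.46 12.05]
8 0.55 -12.145141880395869 6.211645051640848 axis 171.74135132231044 [ 7.86 10.23]
9 0.4 -24.9585261393197 4.620205182873157 axis 146.03402988010538 [ 9.71 13.64]
9 0.55 -25.079878853352145 4.957119102018228 axis 146.68435799386617 [ 8.02 12.33]
10 0.4 -24.180804630891735 4.616492421646781 axis 145.1580072771023 [ 9.46 13.56]
10 0.55 -24.343453315831752 4.896352968530701 axis 145.82121031621338 [ 7.82 12.44]
```

View pics/t10k.png

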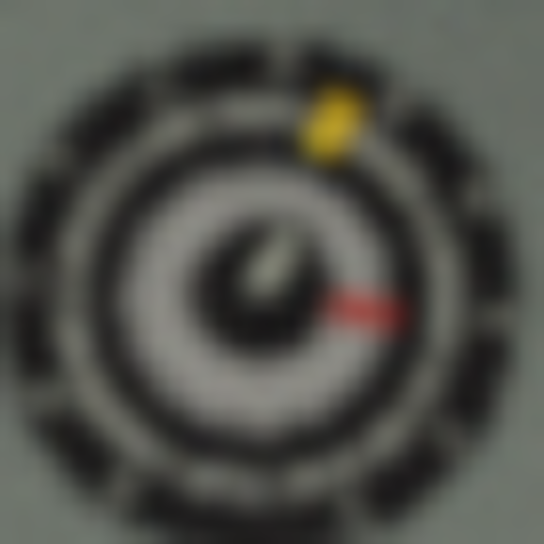

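View pics/s10k.png

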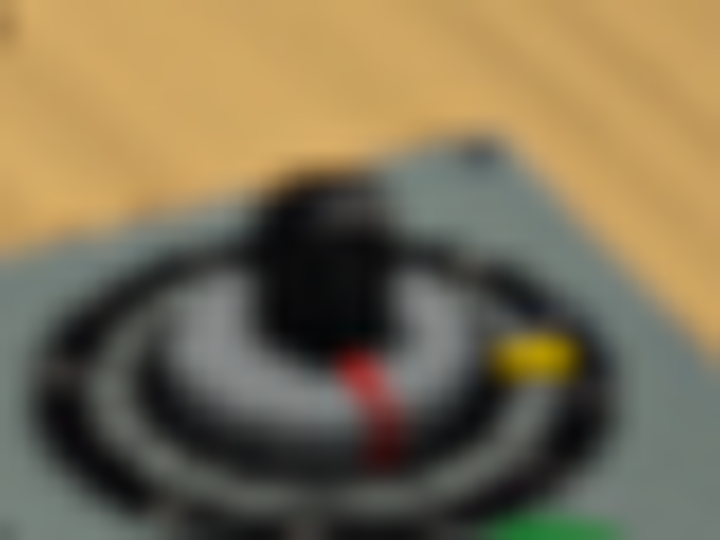

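```bash
python3 - <<'E'
from cen import *
im=cv2.imread("pics/top10.png")[:,:,::-1]
x0,y0,x1,y1=240,168,294,222
S=16;big=cv2.resize(im[y0:y1,x0:x1],None,fx=S,fy=S,interpolation=cv2.INTER_CUBIC)
P=lambda q:(np.array(q)-[x0,y0]+.5)*S-.5
gs=cv2.GaussianBlur(big.min(axis=2).astype(float),(0,0),4)
for nm,z,r0,r1,sg in(("knob117",117,10,18,1),("ringtop",89,22,32,-1),("track in",77,28,36,1),("track out",77,38,46,-1),("plate out",76.5,46,56,1)):
    C=np.array([543.,-78.])
    for it in range(4):
        pts=[]
        for a in range(-180,180,5):
            if abs((a+24+180)%360-180)<(40 if nm[0]=='k' else 15) or abs((a+96+180)%360-180)<15: continue
            t=np.radians(a);rr=np.arange(r0,r1,.15)
            q=np.array([P(proj("top",(C[0]+r*np.cos(t),C[1]+r*np.sin(t),z))) for r in rr])
            v=map_coordinates(gs,[q[:,1],q[:,0]],order=1);g=sg*np.gradient(v);i=np.argmax(g);pts.append((a,C[0]+rr[i]*np.cos(t),C[1]+rr[i]*np.sin(t)))
        p=np.array(pts)
        f=least_squares(lambda c:np.hypot(p[:,1]-c[0],p[:,2]-c[1])-c[2],[*C,(r0+r1)/2],loss="soft_l1",f_scale=.4);C=f.x[:2]
    t=at("top",*cal(im)[4],78)[:2]-C
    print(nm,f.x,np.std(f.fun),"tab",np.degrees(np.arctan2(t[1],t[0])),np.hypot(*t))
E
```

```text
knob117 [542.77 -78.48  13.98] 0.6165997761990393 tab -22.036316059017548 40.056360649071266
ringtop [542.65 -77.48  27.81] 0.6186925311507557 tab -23.28361860257088 40.54729029005006
track in [542.98 -77.92  35.94] 0.04805355836963725 tab -22.88514178523041 40.07293377368089
track out [543.18 -77.53  43.67] 0.4549258279191096 tab -23.514115199704943 40.048023354963206
plate out [542.92 -77.5   55.24] 0.9664867845294335 tab -23.40469131521991 40.2915268432066
```

Refined axis fits put the tab at about -23.3° and the line 2–4° past it. I'll regrip and trim about 3° counter-clockwise.

Call:
{"method": "drive_tool", "body": {"rows": [[[0.3,-0.5,0,0,0,0],[0.5,-1,0,0,0,0],[0.5,-1,0,0,0,0]]]}}

```text
time_s: 17.6
eef_pos: [503.1, 112.1, 441.7]
ee_rot: [0.0, 1.0, 0.015, 0.001]
force: [-0.4, 0.8, 0.2]
grip_width: 0.598
```

Call:
{"method": "drive_tool", "body": {"rows": [[[0.2,-0.5,0,0,0,0],[0.43,-1,0,0,0,0],[0.43,-1,-0.3,0,0,0],[0.43,-1,-0.7,0,0,0],[0.43,-1,-0.7,0,0,0]]]}}

```text
time_s: 18.23
eef_pos: [545.8, 12.6, 369.7]
ee_rot: [-0.001, 1.0, 0.015, -0.002]
force: [-0.2, -0.8, -0.5]
grip_width: 0.602
```

```bash
python3 st.py
```

```text
18.225 [545.7675  12.644  369.6717] tip [545.2282  12.8226 199.6726] jaw -88.2827863742444 corr [-0.0007 -0.002  -0.    ] F [-0.2407 -0.778  -0.4615] T [-0.0033  0.0024  0.006 ] w 0.6016235382081502 1.349105711261361
```

Call:
{"method": "drive_tool", "body": {"rows": [[[-0.02,-0.5,0,0,-0.002,0],[-0.02,-0.91,0,0,-0.002,0],[-0.02,-0.91,-0.3,0,-0.002,0],[-0.02,-0.91,-0.6,0,-0.002,0],[-0.02,-0.91,-0.6,0,-0.002,0]]]}}

```text
time_s: 18.85
eef_pos: [543.9, -78.0, 309.9]
ee_rot: [-0.001, 1.0, 0.015, -0.001]
force: [-0.4, -0.2, 0.1]
grip_width: 0.604
```

```bash
python3 st.py
```

```text
18.85 [543.8975 -77.9968 309.9013] tip [543.6633 -77.7208 139.9016] jaw -88.25767207413145 corr [-0.001  -0.0009 -0.    ] F [-0.361  -0.233   0.1496] T [ 0.002  -0.0217 -0.0052] w 0.6035803401674356 1.1840346297625846
```

Call:
{"method": "drive_tool", "body": {"rows": [[[-0.003,-0.004,-0.1,0,0,0],[-0.003,-0.004,-0.2,0,0,0],[-0.003,-0.004,-0.3,0,0,0],[-0.003,-0.004,-0.395,0,0,0],[-0.003,-0.004,-0.395,0,0,0]]]}}

```text
time_s: 19.48
eef_pos: [543.5, -78.4, 269.6]
ee_rot: [-0.001, 1.0, 0.015, -0.001]
force: [0.5, -0.3, -1.1]
grip_width: 0.598
```

Call:
{"method": "drive_tool", "body": {"rows": [[[0,0,0,0,0,0],[0,0,0,0,0,0],[0,0,0,0,0,0],[0,0,0,0,0,0],[0,0,0,0,0,0]]], "fingers": -1, "force": 25}}

```text
time_s: 20.1
eef_pos: [543.5, -78.5, 269.9]
ee_rot: [-0.001, 1.0, 0.015, -0.001]
force: [-2.2, -2.3, 3.4]
grip_width: 0.31
```

```bash
python3 st.py
```

```text
20.1 [543.5449 -78.5459 269.9088] tip [543.1508 -78.2683  99.9095] jaw -88.26136882424291 corr [-0.001  -0.0015 -0.    ] F [-2.2061 -2.3367  3.3907] T [-0.4777  0.2472 -0.0091] w 0.3104478153023188 1.1830282116132878
```

Call:
{"method": "drive_tool", "body": {"rows": [[[0,0,0,0,0,0.033],[0,0,0,0,0,0.033],[0,0,0,0,0,0.033]]]}}

```text
time_s: 20.48
eef_pos: [543.5, -78.5, 269.9]
ee_rot: [-0.001, 0.999, 0.041, -0.001]
force: [-0.4, -1.7, 2.1]
grip_width: 0.31
```

```bash
python3 st.py
```

```text
20.475 [543.5487 -78.5165 269.9161] tip [543.1414 -78.254   99.9168] jaw -85.33907528878235 corr [-0.001  -0.0015 -0.    ] F [-0.4204 -1.7308  2.11  ] T [-0.3014  0.1523  0.0326] w 0.3101724328707901 1.1321586905809242
```

Call:
{"method": "drive_tool", "body": {"rows": [[[0,0,0,0,0,0],[0,0,0,0,0,0],[0,0,0,0,0,0],[0,0,0.2,0,0,0],[0,0,0.5,0,0,0],[0,0,0.9,0,0,0],[0,0,0.9,0,0,0]]], "fingers": 0.2}}

```text
time_s: 21.35
eef_pos: [543.8, -78.5, 362.8]
ee_rot: [0.0, 0.999, 0.041, 0.002]
force: [-0.2, 0.1, -0.2]
grip_width: 0.603
```

Call:
{"method": "drive_tool", "body": {"rows": [[[0,0.5,0,0,0,0],[0,1,0.5,0,0,0],[0,1,0.5,0,0,0]]], "fingers": -1}}

```text
time_s: 21.72
eef_pos: [543.7, 23.7, 414.7]
ee_rot: [0.0, 0.999, 0.042, 0.003]
force: [0.5, -0.2, -0.3]
grip_width: 0.008
```

Call:
{"method": "drive_tool", "body": {"rows": [[[-0.3,0.5,0,0,0,0],[-0.6,0.9,0,0,0,0],[-0.6,0.9,0,0,0,0]]]}}

```text
time_s: 22.1
eef_pos: [482.4, 115.2, 413.8]
ee_rot: [0.0, 0.999, 0.044, 0.003]
force: [0.5, -0.4, 0.4]
grip_width: -0.001
```

```bash
python3 - <<'E'
from cen import *
im=np.mean([viewer.capture("top").astype(float) for _ in range(4)],0).round().astype(np.uint8);cv2.imwrite("pics/top11.png",im[:,:,::-1]);crop(im,"pics/t11k.png",250,178,284,212,16)
im2=viewer.capture("side");cv2.imwrite("pics/side11.png",im2[:,:,::-1]);crop(im2,"pics/s11c.png",170,110,310,210,5)
cen("11",-24)
for C in((543.4,-78.45),(543.1,-78.1)):
  for k in("10","11"):
    r=line(k);w=r[1]-C;print(k,np.degrees(np.arctan2(w[1],w[0])),np.hypot(*w),"axis",r[3],"tab,red",r[5],r[6])
E
```

```text
11 [543.25 -78.42  13.54] 0.6129637662120165 line -21.55134290230873 5.720899099769433 tab -22.377171659854444 39.60618278366143
10 -24.31381722734914 4.805789141793005 axis 145.61623169855346 tab,red (np.float64(-23.243645255388493), np.float64(40.80989597175005)) (np.float64(-96.16010753180278), np.float64(24.20647270530688))
11 -21.80142686657155 5.5724121520507905 axis 150.77939617281447 tab,red (np.float64(-23.24350330349795), np.float64(40.78710598901165)) (np.float64(-96.12669844835092), np.float64(24.18147160219904))
10 -26.45661457657995 5.226942264797809 axis 145.61623169855346 tab,red (np.float64(-23.243645255388493), np.float64(40.80989597175005)) (np.float64(-96.16010753180278), np.float64(24.20647270530688))
11 -23.84630383114434 5.98475313893826 axis 150.77939617281447 tab,red (np.float64(-23.24350330349795), np.float64(40.78710598901165)) (np.float64(-96.12669844835092), np.float64(24.18147160219904))
```

View pics/t11k.png

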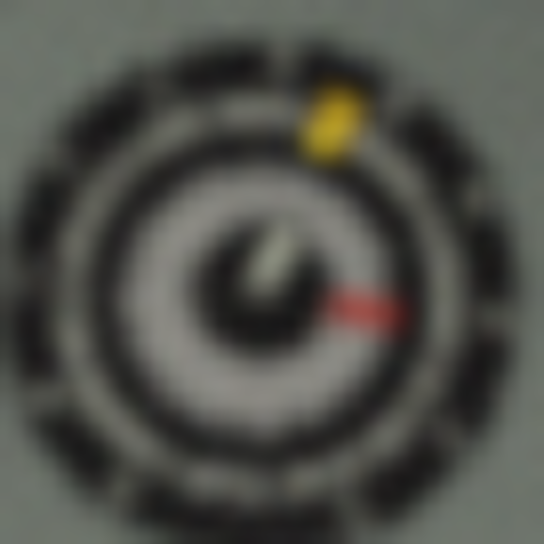

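View pics/s11c.png

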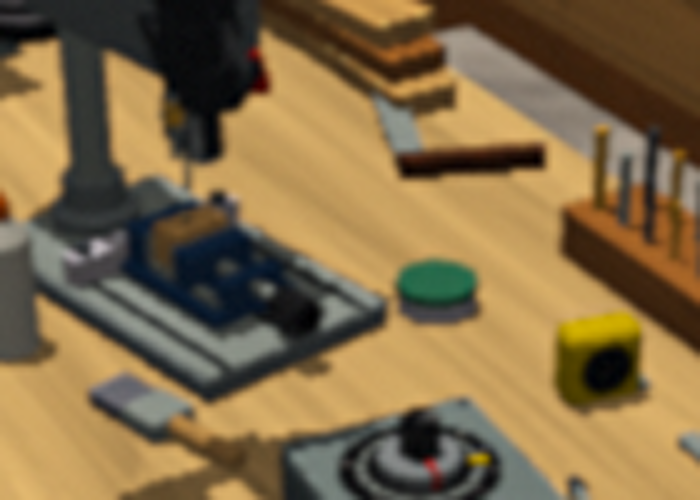

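The line at crop (268,262) now points at the tab to within about 2°, the ring mark is unchanged and the vise is still home. Next I'll bring the closed fingers over the green button, jaws turned along x to stay clear of the e-stop.

Call:
{"method": "drive_tool", "body": {"rows": [[[0.2,-0.5,0,0,0,0.1],[0.3,-1,0,0,0,0.2],[0.3,-1,0,0,0,0.31],[0.3,-1,0,0,0,0.31]]]}}

```text
time_s: 22.85
eef_pos: [514.7, 11.5, 413.7]
ee_rot: [-0.0, 0.96, 0.279, 0.003]
force: [0.0, 0.5, -0.7]
grip_width: 0.002
```

Call:
{"method": "drive_tool", "body": {"rows": [[[0.2,-0.5,0,0,0,0.1],[0.21,-1,0,0,0,0.2],[0.21,-1,0,0,0,0.31],[0.21,-1,0,0,0,0.31]]]}}

```text
time_s: 23.35
eef_pos: [535.8, -88.7, 413.4]
ee_rot: [-0.001, 0.866, 0.5, 0.002]
force: [-0.5, -0.1, 0.1]
grip_width: -0.002
```

Call:
{"method": "drive_tool", "body": {"rows": [[[0,-0.5,0,0,0,0.1],[0,-0.89,-0.3,0,0,0.2],[0,-0.89,-0.8,0,0,0.31],[0,-0.89,-1,0,0,0.31],[0,-0.89,-1,0,0,0.31]]]}}

```text
time_s: 23.98
eef_pos: [535.8, -177.0, 312.3]
ee_rot: [-0.003, 0.721, 0.693, 0.002]
force: [0.2, -0.1, 0.7]
grip_width: 0.0
```

```bash
python3 st.py
```

```text
23.975 [ 535.7932 -176.9979  312.3325] tip [ 535.4941 -175.8419  142.3366] jaw -2.2594265194767993 corr [-0.0043 -0.0011 -0.    ] F [ 0.2468 -0.0517  0.7178] T [-0.0471 -0.0386  0.0326] w 0.000395901009440538 -0.49012874699178444
```

Call:
{"method": "drive_tool", "body": {"rows": [[[-0.021,0.027,0,-0.0043,-0.001,0],[-0.021,0.027,-0.18,-0.0043,-0.001,0],[-0.021,0.027,-0.36,-0.0043,-0.001,0],[-0.021,0.027,-0.36,-0.0043,-0.001,0]]]}}

```text
time_s: 24.48
eef_pos: [533.7, -173.9, 276.5]
ee_rot: [-0.0, 0.721, 0.693, -0.0]
force: [-0.1, -0.2, 0.2]
grip_width: -0.0
```

```bash
python3 st.py; python3 - <<'E'
from h import *
im=viewer.capture("side"); crop(im,"pics/s12.png",235,160,315,230,9)
E
```

```text
24.475 [ 533.6656 -173.8961  276.5433] tip [ 533.5615 -173.8722  106.5433] jaw -2.3196259956153935 corr [-0.0001 -0.0004 -0.    ] F [-0.1182 -0.2163  0.2204] T [-0.0437  0.016   0.0219] w -1.0553009799048233e-05 -0.48310590933579567
```

View pics/s12.png

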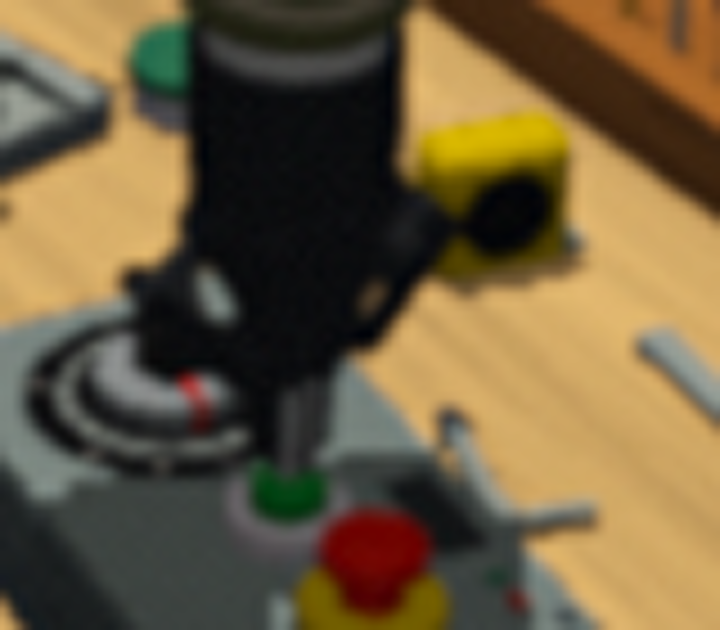

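The fingertips at crop (305,465) are right over the green button and clear of the red stop. I'll press in steps.

Call:
{"method": "drive_tool", "body": {"rows": [[[0,0,-0.03,0,0,0],[0,0,-0.06,0,0,0],[0,0,-0.08,0,0,0],[0,0,-0.1,0,0,0],[0,0,-0.11,0,0,0],[0,0,-0.11,0,0,0]]]}}

```text
time_s: 25.28
eef_pos: [533.9, -174.1, 266.5]
ee_rot: [0.001, 0.721, 0.693, 0.0]
force: [-0.1, 1.4, 3.7]
grip_width: -0.001
```

Call:
{"method": "drive_tool", "body": {"rows": [[[0,0,-0.01,0,0,0],[0,0,-0.02,0,0,0],[0,0,-0.02,0,0,0]]]}}

```text
time_s: 25.65
eef_pos: [533.9, -174.1, 264.6]
ee_rot: [0.001, 0.721, 0.693, 0.0]
force: [-0.7, 1.0, 4.7]
grip_width: -0.003
```

Call:
{"method": "drive_tool", "body": {"rows": [[[0,0,-0.01,0,0,0],[0,0,-0.02,0,0,0],[0,0,-0.02,0,0,0]]]}}

```text
time_s: 26.02
eef_pos: [534.0, -174.0, 264.2]
ee_rot: [0.001, 0.721, 0.693, 0.0]
force: [-6.5, 3.3, 18.3]
grip_width: 0.002
```

The force jumped to 18 N at z 264.2, which puts the button at its bottom stop. I'll release.

Call:
{"method": "drive_tool", "body": {"rows": [[[0,0,0.03,0,0,0],[0,0,0.1,0,0,0],[0,0,0.4,0,0,0],[0,0,0.9,0,0,0],[0,0,0.9,0,0,0]]]}}

```text
time_s: 26.65
eef_pos: [534.3, -174.2, 357.6]
ee_rot: [0.004, 0.721, 0.693, 0.001]
force: [0.5, -0.1, -1.0]
grip_width: 0.001
```

Call:
{"method": "drive_tool", "body": {"rows": [[[-0.3,0.5,0.2,0,0,0],[-0.6,1,0.5,0,0,0],[-0.6,1,0.5,0,0,0]]]}}

```text
time_s: 27.02
eef_pos: [473.1, -72.0, 408.8]
ee_rot: [0.005, 0.72, 0.694, 0.002]
force: [0.1, -0.0, -0.2]
grip_width: 0.001
```

Call:
{"method": "drive_tool", "body": {"rows": [[[0,0.5,0,0,0,0],[0,1,0,0,0,0],[0,1,0,0,0,0]]]}}

```text
time_s: 27.4
eef_pos: [473.3, 29.8, 407.7]
ee_rot: [0.004, 0.719, 0.695, 0.001]
force: [0.3, -0.0, -1.1]
grip_width: -0.002
```

Call:
{"method": "drive_tool", "body": {"rows": [[[0,0.5,0,0,0,0],[0,1,0,0,0,0],[0,1,0,0,0,0],[0,1,0,0,0,0]]]}}

```text
time_s: 27.9
eef_pos: [473.8, 128.7, 406.9]
ee_rot: [0.004, 0.719, 0.695, 0.0]
force: [0.6, 0.2, -0.1]
grip_width: 0.001
```

```bash
python3 st.py; python3 - <<'E'
from cen import *
im=viewer.capture("top");cv2.imwrite("pics/top13.png",im[:,:,::-1])
im2=viewer.capture("side");cv2.imwrite("pics/side13.png",im2[:,:,::-1])
crop(im,"pics/t13.png",100,130,340,230,3);crop(im2,"pics/s13.png",170,110,330,230,5)
cen("13",-24);r=line("13");print(r[3],r[5],r[6])
E
```

```text
27.9 [473.7577 128.7335 406.9279] tip [474.8758 127.819  236.9341] jaw -1.9818416158034358 corr [0.0034 0.0042 0.    ] F [ 0.5559  0.1594 -0.1248] T [0.0152 0.0377 0.0085] w 0.0006522464390554011 0.06320457728828222
13 [543.34 -78.35  13.52] 0.5338501482799048 line -22.522717288341035 5.551633511957957 tab -22.454249595932403 39.60236582903108
150.11514646622297 (np.float64(-23.184329470370123), np.float64(40.835367084070676)) (np.float64(-96.0542316170415), np.float64(24.032103615714334))
```

View pics/t13.png

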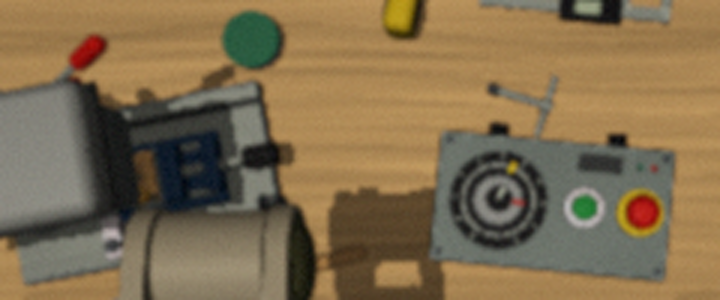

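View pics/s13.png

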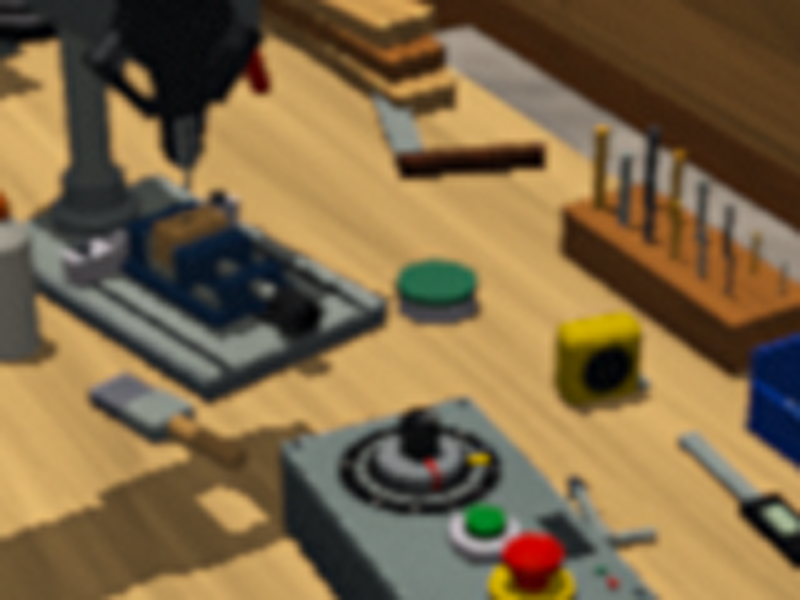

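Everything is in place: the vise is home, the line is on the tab, the ring is unchanged, the button is back up and the bystanders haven't moved. Handing in.

```bash
python3 -c "
from rig import ctrl
print(ctrl.finish_job())"
```

```text
the job is handed in; nothing more can be done
None
```

I pushed the vise home, set the speed knob to the yellow tab, then pressed and released the green start button. The job was handed in at about 28 s; it returned no verdict.

- **Vise:** I pushed it by the handle's end until it hit the hard stop, where the force rose from about 4.5 N to 40 N. In the side view the back jaw is against the fence and the cross is under the bit. By the images the handle moved only about 60 mm, not the full 70 mm. I took that to mean it did not start fully out, but could not confirm it.
- **Speed knob:** I turned it in three grips: 86° clockwise, 13° more, then 3° back. The last check put the line at -22.5° and the tab at -22.5° to -23.3°. The line is only a few pixels long, so I trust this to about 3°. A rougher fit of the line's own direction disagreed, reading about -30°.
- **Torque ring:** its red mark stayed at -96° throughout.
- **Start button:** I pressed it to the bottom, about 6 mm down, where the force jumped to 18 N. It looks fully up again in the last view.
- **Rest of the bench:** I did not touch the emergency stop. No bystander in the last pictures had moved; the hammer was outside those crops. The arm ended clear of everything.

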